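Clear the egg station: hang the dippers, nest the saucepans

ROBOT

A 6-joint arm with a two-finger parallel gripper is mounted at the origin on the work surface. World frame = base frame: x ahead of the robot, y to its left, z up, the work surface at z = 0. Lengths are in m, angles in rad, forces in N, time in s.
With the tool pointing down it reaches from about 0.35 to 0.775 m from the base axis. Payload 7.3 kg.
Tool frame: the origin (TCP) lies at the very end of the fingers, on their centre line; the grasp point (between the pads) lies 19 mm behind it; z points along the fingers, y is the line along which they close (so a half turn about z gives the same grasp; the last joint's range is limited). The gripper opens to 92 mm and grips with 3 to 60 N. Pads are 19 mm wide; open, the fingers measure 130 mm over their backs; the gripper's body (75 mm by 190 mm) begins 47 mm behind the grasp point.
Start: joints at [-1.259, 0.342, 1.524, -0, 1.275, -0.146], TCP at [0.232, -0.471, 0.227] pointing down, gripper open.
Joint ranges: [-2.53, 2.53], [-0.77, 2.02], [0.04, 2.7], [-1, 4.14], [0.28, 2.66], [-3.11, 3.11]. Speed limits (rad/s): [2.57, 2.57, 3.14, 3.14, 3.14, 3.14].

INTERFACE

Orientations are given as [roll, pitch, yaw] about the fixed x, y, z axes, in that order (R = Rz(yaw) Ry(pitch) Rx(roll)).
In Python, from cell import * gives the robot as it stands.
- The arm moves only by the tool step_arm, never from a script. Its argument "commands" is a list of rows, each a list of 7 numbers: the opening, from 0 (shut) to 1 (fully open), then the shift along the world's x, y, z in cm, then the turn, a rotation vector about the world's x, y, z in rad. A call has 1 to 5 rows; each row is the pose to reach, as a shift and turn from the pose commanded when the call began; what a row does not reach only later rows make up. A row lasts 1/12 s, in which the tool goes at most 41.7 mm and 7.16 degrees, less where a joint would pass 70% of its speed; a pose out of reach is approached as far as the arm can. A call with a gripper value outside its range is refused whole. The fingers move at their own pace and stop on an object; "grip_force" is the grip in N (left out, the last holds). Time passes only in rows, so rows that repeat a pose let the fingers close. It gives the time, the measured TCP pose, the force, the opening and the grip force at its end, in the units of the state.
- observe(): the state, without advancing time (a new reading comes with each control period).
- read_camera(name): name is "scene" or "top" or "wrist"; returns the picture (400x640x3 uint8, red, green, blue); there is no depth.
- camera_model(name): a dict with "vfov" (degrees; the focal length in pixels is half the picture's height over the tangent of half this angle, whatever the lens; pixels are square), "cx", "cy" (the principal point, pixels), "k1" (the pictures are not rectified: a ray, as slopes to the right and down, at radius r is drawn at 1 + k1 r^2 times it, then the intrinsics apply), "world_to_cam" (4x4, takes a point from world to camera coordinates). Camera axes: x right, y up, looking along -z (the intrinsics and any distortion apply to the point x, -y, -z); pixel columns grow to the right and rows downward; lengths in m; the calibration is good to about 2 mm. A picture is of the moment at which its call begins: read the wrist's pose just before it. camera_model takes no time and is no camera call; for the wrist camera it gives the pose at the moment of the call.
- hand_in(): hands the job in; it is judged then, once.
The state is a dict: "time": time; "qpos": joint angles; "qvel": joint speeds; "joint_efforts": joint torques, N m; "tool_pos": TCP position; "tool_rot": TCP orientation; "contact_force": force on the tool from outside, world axes, zero at the start; "torque": the same for the moment, N m; "opening": finger opening in m; "grip_force": force on a finger pad.
Only numpy, scipy, OpenCV 4.12 (cv2) and the standard library are available. Lean on these libraries where they do the work, as an engineer would, in place of code of your own. Each camera call takes 0.05 s, during which the arm holds its last target. There are 200 camera calls.

TASK

Clear down the egg station. Swing both folding hooks on the steel panel square out and hang the two dippers from the big saucepan on them by their crooks, one on each hook; then nest the smaller saucepans that are there inside the big one in order of size, every pan flat and fully home, with the handles fanned out like fingers so that none lies over another and a hand can get between them (two fingers' room or more). Do not disturb the sauce bottle, the white tub and the spice jar.

Things in the scene. Friction and masses are not known exactly. Their poses are not given: they have to be found in the camera images.
- pan1_mid (a point): The largest of a set of steel saucepans: straight round wall 150 mm across outside, wall 3 mm, 62 mm high, base 6 mm thick (a pan standing in another one stands 6 mm higher). The point is the centre of the pan, half-way up (31 mm above its underside); z up, x points from the centre towards its handle. It is always there and stands where the stack is to be; at the start the two dippers stand in it.
- pan1_grip (a point): Centre of the black handle grip of that saucepan: a level bar 66 mm long (along the pan's x), 18 mm wide, 14 mm high, 132 mm out from the pan's axis and 45 mm above the pan's mid point; its middle lies 57 mm outside the wall, joined to the rim by a steel strap that slopes up from the rim. This pan weighs about 0.55 kg.
- pan2_mid (a point): The second of a set of steel saucepans: straight round wall 128 mm across outside, wall 3 mm, 62 mm high, base 6 mm thick (a pan standing in another one stands 6 mm higher). The point is the centre of the pan, half-way up (31 mm above its underside); z up, x points from the centre towards its handle. It may be absent (None).
- pan2_grip (a point): Centre of the black handle grip of that saucepan: a level bar 66 mm long (along the pan's x), 18 mm wide, 14 mm high, 121 mm out from the pan's axis and 45 mm above the pan's mid point; its middle lies 57 mm outside the wall, joined to the rim by a steel strap that slopes up from the rim. The pan weighs 0.15 to 0.4 kg, its centre of mass lies 5 to 10 mm from its axis towards the handle; it can be lifted by the grip with a firm pinch from above.
- pan3_mid (a point): The third of a set of steel saucepans: straight round wall 106 mm across outside, wall 3 mm, 62 mm high, base 6 mm thick (a pan standing in another one stands 6 mm higher). The point is the centre of the pan, half-way up (31 mm above its underside); z up, x points from the centre towards its handle. It may be absent (None).
- pan3_grip (a point): Centre of the black handle grip of that saucepan: a level bar 66 mm long (along the pan's x), 18 mm wide, 14 mm high, 110 mm out from the pan's axis and 45 mm above the pan's mid point; its middle lies 57 mm outside the wall, joined to the rim by a steel strap that slopes up from the rim. The pan weighs 0.15 to 0.4 kg, its centre of mass lies 5 to 10 mm from its axis towards the handle; it can be lifted by the grip with a firm pinch from above.
- pan4_mid (a point): The smallest of a set of steel saucepans: straight round wall 84 mm across outside, wall 3 mm, 62 mm high, base 6 mm thick (a pan standing in another one stands 6 mm higher). The point is the centre of the pan, half-way up (31 mm above its underside); z up, x points from the centre towards its handle. It may be absent (None).
- pan4_grip (a point): Centre of the black handle grip of that saucepan: a level bar 66 mm long (along the pan's x), 18 mm wide, 14 mm high, 99 mm out from the pan's axis and 45 mm above the pan's mid point; its middle lies 57 mm outside the wall, joined to the rim by a steel strap that slopes up from the rim. The pan weighs 0.15 to 0.4 kg, its centre of mass lies 5 to 10 mm from its axis towards the handle; it can be lifted by the grip with a firm pinch from above.
- dipper1_grip (a point): Centre of the green plastic sleeve at the top of a portion dipper: 10 mm thick (along x), 18 mm wide (along y), 60 mm tall. The dipper is a flat-bottomed steel cup 52 mm across and 60 mm high with an upright strap handle (5 mm by 16 mm) on one side of it, 242 mm tall in all, 0.14 kg; this point is 212 mm above its underside, 28.5 mm from the cup's axis; x points from the handle towards the cup's axis, z up.
- dipper1_crook (a point): Where that dipper hangs: underside of its crook, 140 mm above the dipper's underside, 12.5 mm from the sleeve's axis towards the cup (+x). The crook, 16 mm wide (y), turns down to 114 mm, leaving a slot 20 mm wide (x), open below. An arm along the dipper's y enters from the +x side between crook end and cup rim (60 mm up), then the dipper is lowered. Axes as the sleeve's.
- dipper2_grip (a point): Centre of the orange plastic sleeve at the top of a portion dipper: 10 mm thick (along x), 18 mm wide (along y), 60 mm tall. The dipper is a flat-bottomed steel cup 52 mm across and 60 mm high with an upright strap handle (5 mm by 16 mm) on one side of it, 242 mm tall in all, 0.14 kg; this point is 212 mm above its underside, 28.5 mm from the cup's axis; x points from the handle towards the cup's axis, z up.
- dipper2_crook (a point): Where that dipper hangs: underside of its crook, 140 mm above the dipper's underside, 12.5 mm from the sleeve's axis towards the cup (+x). The crook, 16 mm wide (y), turns down to 114 mm, leaving a slot 20 mm wide (x), open below. An arm along the dipper's y enters from the +x side between crook end and cup rim (60 mm up), then the dipper is lowered. Axes as the sleeve's.
- hook1 (a joint): Swing of the hook nearer the robot on the upright steel panel about its vertical pivot: 0 = folded flat along the panel, 1.571 = square out from the panel (stop), growing counter-clockwise seen from above. Friction holds it where it is left (about 1 N at the tip).
- hook1_hinge (a point): Pivot of that hook, at the height of its arm's centre line, 28 mm in front of the panel's face. The panel is 340 mm wide, its top edge is 25 mm above this point.
- hook1_arm (a point): The place to hang on that hook: on the centre line of its arm, 45 mm from the pivot (moves with the hook; y along the arm to its tip, z up). The arm is a level round bar 10 mm thick, 80 mm long.
- hook1_tip (a point): On the upturned red tip of that hook, 80 mm from the pivot and 30 mm above the arm's centre line: an upright round post 12 mm thick whose top is 10 mm above this point (moves with the hook; y along the arm).
- hook2 (a joint): Swing of the hook farther from the robot on the upright steel panel about its vertical pivot: 0 = folded flat along the panel, 1.571 = square out from the panel (stop), growing counter-clockwise seen from above. Friction holds it where it is left (about 1 N at the tip).
- hook2_hinge (a point): Pivot of that hook, at the height of its arm's centre line, 28 mm in front of the panel's face. The panel is 340 mm wide, its top edge is 25 mm above this point.
- hook2_arm (a point): The place to hang on that hook: on the centre line of its arm, 45 mm from the pivot (moves with the hook; y along the arm to its tip, z up). The arm is a level round bar 10 mm thick, 80 mm long.
- hook2_tip (a point): On the upturned red tip of that hook, 80 mm from the pivot and 30 mm above the arm's centre line: an upright round post 12 mm thick whose top is 10 mm above this point (moves with the hook; y along the arm).
- sauce_bottle: Bystander: amber bottle 60 mm across, 170 mm tall; origin at its underside. Leave alone.
- deli_tub: Bystander: white tub 110 mm across, 75 mm tall; origin at its underside. Leave alone.
- spice_jar: Bystander: yellow spice jar 56 mm across, 100 mm tall; origin at its underside. Leave alone.
There are look-alikes about, which are no part of the job. What is shaped like the part that bears dipper1_grip but blue is not meant.

How it is judged:
By the outcome, as a careful person would: the job done as asked, in the order asked, and still so for the second after the job is handed in, with the robot touching nothing.
Of pan2, pan3, pan4 only 2 to 3 are there at a start; the rules pass over those that are not, and their reading is None.
At some moment in a run one of pan2, pan3, pan4 may be knocked a few centimetres aside while the robot is not near it.
It also fails if it takes over 208 s, if anything falls off the work surface, if the arm or the gripper's body presses on something with over 40 N, if the wrist force passes 120 N, or if a joint passes its speed limit or range.

## Working session

There is one attempt and no reset: what is moved stays moved. The work goes in short steps, Python scripts to look and compute and a tool call to move; the robot and the scene stay as the last step left them, time stands still between calls to the robot, and variables do not carry over. Pictures are saved under pics/ and viewed, at most 14 in all, crops included, and the job is handed in when it is done.

Besides the shell and the picture viewer there is one more tool, called after "Emit:" as name(argument=value, ...) on one line, values as JSON. step_arm: Moves the arm, as the interface text tells. Its arguments: {"type":"object","properties":{"commands":{"type":"array"},"grip_force":{"type":"number"}},"required":["commands"]}

```bash
ls; mkdir -p pics
python3 - <<'E'
from cell import *
import cv2,numpy as np
s=observe();print(s['time'],s['tool_pos'],s['tool_rot'],s['opening'])
for n in("scene","top"):
    im=read_camera(n);cv2.imwrite(f"pics/{n}0.png",im[:,:,::-1]);m=camera_model(n);print(n,m['vfov'],m['cx'],m['cy'],m['k1']);print(np.round(m['world_to_cam'],3))
E
```

```text
pics
0.0 [ 0.23190555 -0.47053291  0.22604312] [-3.14004948e+00 -1.80639846e-04  4.57825290e-01] 0.09146479853769705
scene 56.3851374653799 315.17418641521164 207.09241837053256 -0.04573196781724261
[[ 0.692  0.722  0.011 -0.409]
 [-0.449  0.418  0.79   0.131]
 [ 0.566 -0.551  0.613 -1.578]
 [ 0.     0.     0.     1.   ]]
top 42.867537681431216 313.9632241326639 197.5550539524471 -0.09090913255111015
[[-0.062 -0.998 -0.006  0.059]
 [ 0.976 -0.062  0.207 -0.593]
 [-0.207  0.007  0.978 -1.261]
 [ 0.     0.     0.     1.   ]]
```

View pics/scene0.png

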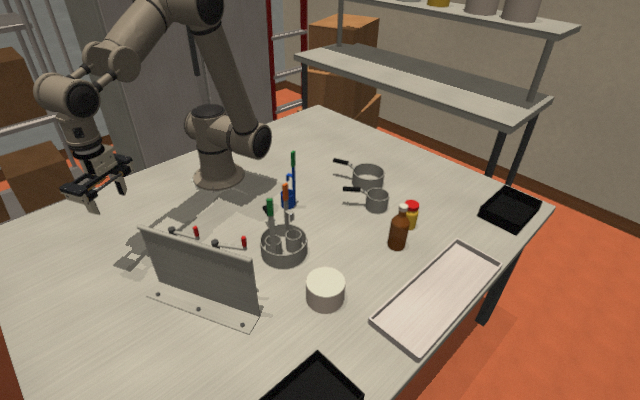

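View pics/top0.png

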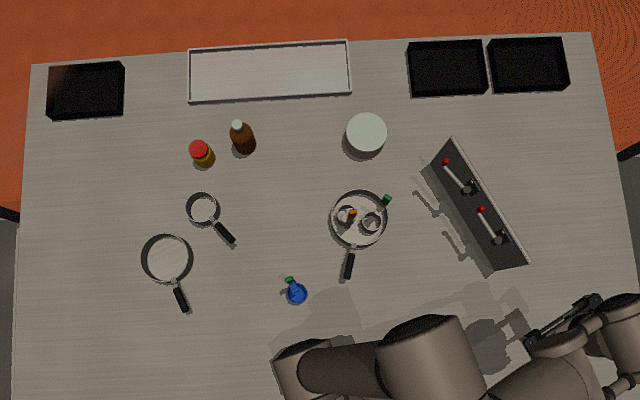

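The top view shows pan1 at (358,220) with its handle at (348,265) and two dippers in it. Two other pans stand at (165,260) and (203,210). The hooks' red tips are at (446,161) and (481,209), and there is a blue look-alike at (296,292). Green candidates are (387,200) in pan1 and (290,279) by the blue body, so I'll enlarge to tell them apart.

```bash
cat > h.py <<'E'
from cell import *
import cv2,numpy as np
def ray(n,u,v,m=None):
    m=m or camera_model(n); f=200/np.tan(np.radians(m['vfov']/2))
    d=np.array([(u-m['cx'])/f,(v-m['cy'])/f]); s=d.copy()
    for _ in range(20): s=d/(1+m['k1']*(s@s))
    W=np.array(m['world_to_cam']);R=W[:3,:3];c=-R.T@W[:3,3]
    return c,R.T@np.array([s[0],-s[1],-1.])
def onz(n,u,v,z,m=None):
    c,d=ray(n,u,v,m);return c+d*(z-c[2])/d[2]
def proj(n,p,m=None):
    m=m or camera_model(n); f=200/np.tan(np.radians(m['vfov']/2))
    W=np.array(m['world_to_cam']);q=W[:3,:3]@np.array(p)+W[:3,3]
    s=np.array([q[0],-q[1]])/-q[2];s=s*(1+m['k1']*(s@s));return np.array([m['cx'],m['cy']])+f*s
def tri(a,b):
    A=np.zeros((3,3));y=np.zeros(3);g=[]
    for n,u,v,*m in(a,b):
        c,d=ray(n,u,v,*m);d/=np.linalg.norm(d);P=np.eye(3)-np.outer(d,d);A+=P;y+=P@c;g.append((P,c))
    x=np.linalg.solve(A,y);return x,[np.linalg.norm(P@(x-c)) for P,c in g]
R={'red':((0,10),150,80),'orange':((8,16),180,120),'green':((55,90),110,40),'blue':((105,130),130,50)}
def blobs(im,col,amin=8):
    h=cv2.cvtColor(im,cv2.COLOR_RGB2HSV);(a,b),s,v=R[col]
    k=cv2.inRange(h,(a,s,v),(b,255,255))
    n,l,st,c=cv2.connectedComponentsWithStats(k)
    return [(st[i][:5].tolist(),c[i].round(1).tolist()) for i in range(1,n) if st[i][4]>=amin]
E
python3 - <<'E'
from h import *
a=cv2.imread("pics/scene0.png")[130:280,130:410];b=cv2.imread("pics/top0.png")[140:320,270:540]
a=cv2.resize(a,(560,300),interpolation=3);b=cv2.resize(b,(450,300),interpolation=3)
a2=cv2.resize(cv2.imread("pics/scene0.png")[140:280,220:330],(393,500),interpolation=3)
b2=cv2.resize(cv2.imread("pics/top0.png")[180:310,275:405],(400,400),interpolation=3)
c=np.zeros((500,793,3),np.uint8);c[:,:393]=a2;c[:400,393:]=b2
cv2.imwrite("pics/crop1.png",c)
for n in("scene","top"):
    im=cv2.imread(f"pics/{n}0.png")[:,:,::-1].copy()
    for k in R:
        print(n,k,[x for x in blobs(im,k) if n=='scene' and 100<x[1][1]<260 and 150<x[1][0]<450 or n=='top' and x[1][1]>100 and 150<x[1][0]<550])
# pans rims by dark? scales
for p in((165,260),(203,210),(358,220)):print(onz("top",*p,.062))
E
```

```text
scene red [([276, 106, 26, 13, 102], [286.9, 112.4]), ([377, 126, 108, 48, 358], [432.3, 150.3]), ([283, 190, 5, 6, 9], [285.0, 192.9]), ([406, 200, 13, 12, 112], [412.3, 205.0]), ([193, 226, 5, 10, 32], [195.4, 230.6]), ([241, 236, 5, 11, 39], [243.5, 240.7])]
scene orange []
scene green [([291, 151, 4, 16, 40], [292.3, 158.0]), ([267, 199, 6, 17, 90], [269.3, 207.1])]
scene blue [([287, 168, 8, 41, 161], [291.5, 191.2]), ([281, 192, 2, 15, 15], [281.5, 199.0])]
top red [([189, 140, 18, 18, 258], [197.5, 148.3]), ([444, 158, 6, 5, 23], [446.4, 160.0]), ([480, 206, 5, 5, 20], [482.0, 207.9])]
top orange [([350, 209, 7, 5, 25], [352.9, 211.2])]
top green [([384, 194, 8, 7, 28], [387.4, 197.1]), ([285, 276, 8, 6, 33], [288.5, 278.7])]
top blue [([287, 281, 20, 23, 335], [296.5, 292.5])]
[0.45667663 0.41215121 0.062     ]
[0.58087084 0.31142364 0.062     ]
[ 0.52960826 -0.08790913  0.062     ]
```

View pics/crop1.png

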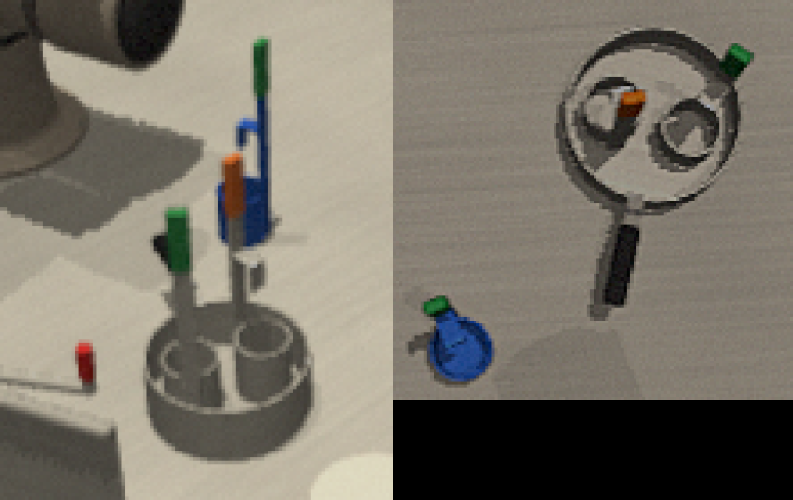

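Left to right in the scene view, the two steel dippers in pan1 are green = dipper1 at top (387,197) / scene (269,207) and orange = dipper2 at top (353,211). The green-sleeved one with the blue body at top (296,292) / scene (292,158) is the look-alike, so I leave it alone.

Run:
```python
from h import *
print("green",tri(("scene",269.3,207.1),("top",387.4,197.1)),onz("top",387.4,197.1,.24))
print("orange",tri(("scene",285,194),("top",352.9,211.2)),onz("top",352.9,211.2,.24))
print("cups",onz("top",370.9,222.2,.066),onz("top",345.5,214,.066))
for n,s,t in(("A",(243.5,240.7),(446.4,160)),("B",(195.4,230.6),(482,207.9))):
    print("tip",n,tri(("scene",*s),("top",*t)))
im=cv2.imread("pics/top0.png");hsv=cv2.cvtColor(im,cv2.COLOR_BGR2HSV)
k=cv2.inRange(hsv,(0,0,0),(180,255,45))
n,l,st,c=cv2.connectedComponentsWithStats(k)
for i in range(1,n):
    x,y,w,h,a=st[i]
    if 40<a<600 and 120<c[i][1]<320 and 120<c[i][0]<540:
        pts=np.argwhere(l==i)[:,::-1].astype(np.float32)
        r=cv2.minAreaRect(pts);vx=cv2.fitLine(pts,2,0,.01,.01).ravel()
        P=onz("top",*c[i],.08);Q=onz("top",*(c[i]+10*vx[:2]),.08)-P
        print("dark",a,c[i].round(1),[round(t,1) for t in r[1]],P.round(4),"ang",round(float(np.arctan2(Q[1],Q[0])),3))
b=im[130:280,400:540];cv2.imwrite("pics/panel.png",cv2.resize(b,(560,600),interpolation=3))
```

```text
green (array([ 0.55183096, -0.14410131,  0.22414151]), [np.float64(0.00012045846445204954), np.float64(0.0001204584644519977)]) [ 0.54867579 -0.14154817  0.24      ]
orange (array([ 0.52544835, -0.06411754,  0.21637297]), [np.float64(0.0005149210629965681), np.float64(0.0005149210629966007)]) [ 0.52152976 -0.06173841  0.24      ]
cups [ 0.52116079 -0.12014669  0.066     ] [ 0.54659036 -0.05666854  0.066     ]
tip A (array([ 0.62792147, -0.28513873,  0.23675882]), [np.float64(0.0008372989835037207), np.float64(0.0008372989835038056)])
tip B (array([ 0.51172436, -0.35313518,  0.23587615]), [np.float64(0.001205058139161399), np.float64(0.0012050581391614258)])
dark 241 [245.7 146.2] [17.6, 21.5] [0.7409 0.1921 0.08  ] ang -1.323
dark 245 [369.2 199.5] [54.6, 27.1] [ 0.5778 -0.1191  0.08  ] ang -2.047
dark 151 [194.3 200.4] [14.8, 28.6] [0.6039 0.3297 0.08  ] ang -0.742
dark 50 [216.8 211.4] [4.6, 17.8] [0.5715 0.2721 0.08  ] ang -0.138
dark 60 [374.4 216.9] [16.4, 8.8] [ 0.5321 -0.1286  0.08  ] ang -2.335
dark 86 [346.7 222. ] [11.8, 18.9] [ 0.5235 -0.0573  0.08  ] ang -1.224
dark 48 [204.9 222.9] [4.8, 15.7] [0.5436 0.3034 0.08  ] ang -1.562
dark 49 [366.8 229.4] [18.0, 7.8] [ 0.5014 -0.1065  0.08  ] ang -2.256
dark 176 [224.4 232.5] [25.5, 7.0] [0.5159 0.254  0.08  ] ang -2.446
dark 45 [341.4 239. ] [24.1, 3.8] [ 0.481  -0.0406  0.08  ] ang -2.353
dark 261 [150.2 251.3] [24.6, 47.0] [0.4789 0.4448 0.08  ] ang -0.358
dark 163 [186.5 263. ] [13.5, 43.3] [0.4443 0.352  0.08  ] ang -0.248
dark 177 [348.7 265.9] [7.3, 25.9] [ 0.4125 -0.0539  0.08  ] ang -0.296
dark 198 [180.7 299.4] [26.5, 7.9] [0.3545 0.3681 0.08  ] ang -2.742
```

View pics/panel.png

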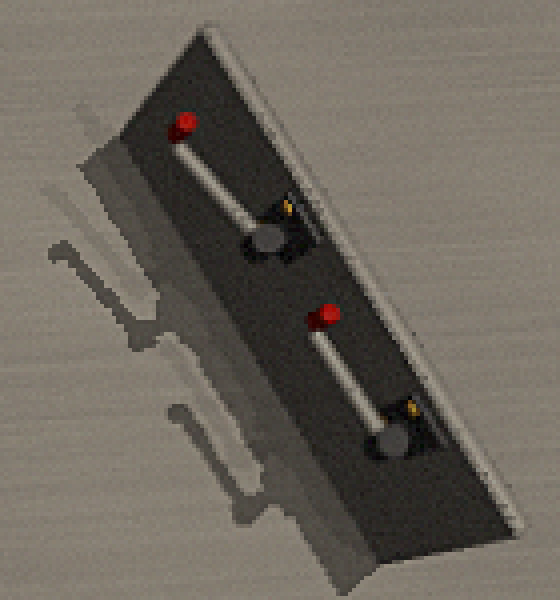

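The panel crop puts the pivots at about (467,189) and (498,239.5). The panel's top edge runs (452,137) to (529,262), and both arms are part-folded.

Run:
```python
from h import *
a,b=onz("top",452,137,.231),onz("top",529,262,.231)
d=(a-b)/np.linalg.norm(a-b);print("edge",a,b,"dir",d,np.linalg.norm(a-b), "ang",np.arctan2(d[1],d[0]))
nrm=np.array([-d[1],d[0],0]);print("normal",nrm)
for n,u,t in(("h2",(467,189.3),(.6279,-.2851)),("h1",(498.3,239.5),(.5117,-.3531))):
    p=onz("top",*u,.215);t=np.array([*t,.206]);v=t-p
    print(n,p,"dist edge",(p-b)@nrm,"len",np.hypot(*v[:2]),"angle",np.arctan2(v[1],v[0])-np.arctan2(d[1],d[0]),"tip out",(p+.08*nrm),"hang",p+.045*nrm)
# pan rims: outer circles at z=.062 : fit from hand-picked grips
for n,u in(("p2",(180.7,299.4)),("p4",(224.4,232.5)),("p1",(348.7,265.9))):print(n,onz("top",*u,.08)[:2])
im=cv2.imread("pics/top0.png",0)
for n,(cx,cy),r in(("p2",(165,260),24),("p4",(203,210),17),("p1",(358,220),30)):
    g=cv2.Canny(cv2.GaussianBlur(im,(3,3),0),40,100);E=[]
    for t in np.arange(0,6.28,.1):
        for q in np.arange(r+5,r-6,-.5):
            x,y=cx+q*np.cos(t),cy+q*np.sin(t)
            if g[int(round(y)),int(round(x))]:E.append(onz("top",x,y,.062)[:2]);break
    E=np.array(E)
    for it in range(4):
        A=np.c_[2*E,np.ones(len(E))];s=np.linalg.lstsq(A,(E**2).sum(1),rcond=None)[0];rr=np.sqrt(s[2]+s[0]**2+s[1]**2)
        res=np.abs(np.hypot(*(E-s[:2]).T)-rr);E=E[res<max(.003,np.percentile(res,85))]
    print(n,s[:2],2*rr,len(E))
```

```text
edge [ 0.68373007 -0.30738751  0.231     ] [ 0.38276666 -0.44751097  0.231     ] dir [ 9.06559244e-01  4.22078590e-01 -6.68840721e-16] 0.3319842797055885 ang 0.4357369338389506
normal [-0.42207859  0.90655924  0.        ]
h2 [ 0.56048592 -0.33187587  0.215     ] dist edge 0.02981856923018347 len 0.08205267005675232 angle 0.17085569299709202 tip out [ 0.52671963 -0.25935113  0.215     ] hang [ 0.54149238 -0.29108071  0.215     ]
h1 [ 0.43951308 -0.38984007  0.215     ] dist edge 0.028330637862596326 len 0.08099866499511735 angle 0.03505087840485038 tip out [ 0.40574679 -0.31731533  0.215     ] hang [ 0.42051954 -0.3490449   0.215     ]
p2 [0.35455983 0.36819865]
p4 [0.51580415 0.25394508]
p1 [ 0.41248323 -0.05399324]
p2 [0.46127293 0.40837425] 0.1374362742891476 50
p4 [0.58194819 0.31401836] 0.09509015436184125 49
p1 [ 0.53253107 -0.08494751] 0.15814796216066146 37
```

Pan diameters and spacing confirm pan2 at (165,260) and pan4 at (203,210); pan3 is absent. Hook 1 comes first: I move above its tip with the fingers part open.

Emit:
step_arm(commands=[[0.35,0,0,4,0,0,0],[0.35,0,0,7.4,0,0,0],[0.35,3.3,1.4,7.4,0,0,0],[0.35,6.6,2.8,7.4,0,0,0],[0.35,10,4.2,7.4,0,0,0]], grip_force=10)

```text
time: 0.52
tool_pos: [0.3326, -0.4287, 0.3011]
tool_rot: [3.141, 0.0, 0.456]
contact_force: [1.0, -0.0, 0.2]
opening: 0.0635
grip_force: 0.0
```

Emit:
step_arm(commands=[[0.35,3.6,1.5,0,0,0,0],[0.35,7.2,3,0,0,0,0],[0.35,10.8,4.6,0,0,0,0],[0.35,14.4,6,0,0,0,0],[0.35,14.4,6,0,0,0,0]])

```text
time: 0.93
tool_pos: [0.4813, -0.3653, 0.2995]
tool_rot: [-3.14, -0.002, 0.464]
contact_force: [-0.3, 0.2, -1.1]
opening: 0.0334
grip_force: 0.0
```

Run:
```python
from h import *
s=observe();print(s['time'],s['tool_pos'],s['tool_rot'],s['opening'],s['contact_force'])
m=camera_model("wrist");im=read_camera("wrist");cv2.imwrite("pics/w1.png",im[:,:,::-1])
print(m['vfov'],np.array(m['world_to_cam']).round(3))
for b in blobs(im,'red',30):print(b,onz("wrist",*b[1],.240,m))
```

```text
0.9333 [ 0.48132275 -0.36526467  0.29947034] [-3.14011415e+00 -2.34630947e-03  4.63606988e-01] 0.033448817881786615 [-0.33831298  0.18924632 -1.05081573]
65.67107370983328 [[ 0.447 -0.894 -0.001 -0.542]
 [ 0.856  0.429 -0.288 -0.198]
 [ 0.258  0.128  0.958 -0.538]
 [ 0.     0.     0.     1.   ]]
([314, 159, 16, 18, 204], [321.4, 168.5]) [ 0.50969981 -0.35115754  0.24      ]
```

View pics/w1.png

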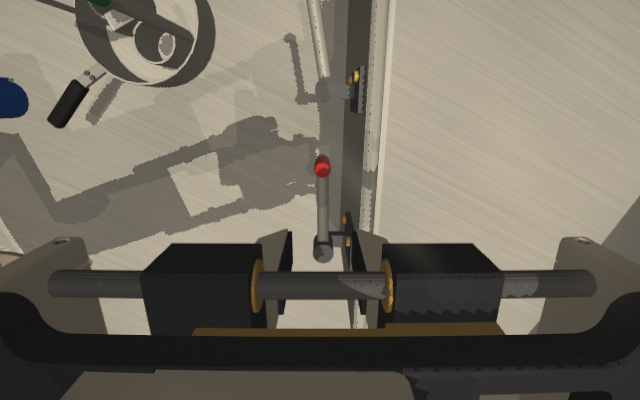

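The wrist view shows hook 1's red tip at (321,168), hook 2 beyond it, and pan1's handle at top left. I lower around the tip and swing it on the arc.

Emit:
step_arm(commands=[[0.35,1.5,0.7,0,0,0,0],[0.35,2.9,1.4,0,0,0,0],[0.35,2.9,1.4,-3,0,0,0.03],[0.35,2.9,1.4,-6.3,0,0,0.03],[0.35,2.9,1.4,-6.3,0,0,0.03]])

```text
time: 1.4
tool_pos: [0.5025, -0.353, 0.2311]
tool_rot: [-3.13, 0.004, 0.488]
contact_force: [-0.6, 1.1, -2.7]
opening: 0.0324
grip_force: 0.0
```

Emit:
step_arm(commands=[[0.35,-0.51,0.81,0,0,0,0.12],[0.35,-1.11,1.56,0,0,0,0.24],[0.35,-1.8,2.23,0,0,0,0.36],[0.35,-2.57,2.81,0,0,0,0.48],[0.35,-3.39,3.3,0,0,0,0.6]])

```text
time: 1.82
tool_pos: [0.4713, -0.3222, 0.2394]
tool_rot: [3.139, 0.0, 1.093]
contact_force: [1.5, -0.3, -1.2]
opening: 0.032
grip_force: 0.7
```

Emit:
step_arm(commands=[[0.35,-0.88,0.38,0,0,0,0.12],[0.35,-1.8,0.66,0,0,0,0.24],[0.35,-2.75,0.82,0,0,0,0.36],[0.35,-3.7,0.87,0,0,0,0.48],[0.35,-4.66,0.8,0,0,0,0.6]])

```text
time: 2.23
tool_pos: [0.4245, -0.3146, 0.2396]
tool_rot: [3.14, 0.002, 1.693]
contact_force: [1.0, -1.0, 0.7]
opening: 0.0321
grip_force: 0.6
```

Emit:
step_arm(commands=[[0.35,-0.94,-0.18,0,0,0,0.12],[0.35,-1.86,-0.47,0,0,0,0.24],[0.35,-2.3,-0.66,0,0,0,0.3],[0.35,-2.6,-0.8,0,0,0,0.3],[0.35,-2.6,-0.8,0,0,0,0.3]])

```text
time: 2.65
tool_pos: [0.3982, -0.3227, 0.2391]
tool_rot: [3.141, 0.001, 1.984]
contact_force: [0.1, 0.7, -0.1]
opening: 0.0327
grip_force: 0.0
```

Emit:
step_arm(commands=[[0.35,-0.3,-0.1,0,0,0,0],[0.35,-0.5,-0.2,0,0,0,0],[0.35,-0.7,-0.3,0,0,0,0],[0.35,-0.7,-0.3,0,0,0,0]])

```text
time: 2.98
tool_pos: [0.3957, -0.3236, 0.2387]
tool_rot: [3.132, 0.002, 1.986]
contact_force: [17.9, 7.0, -0.2]
opening: 0.0328
grip_force: 9.4
```

```bash
cat >> h.py <<'E'
def look(): 
    s=observe();print(round(s['time'],2),s['tool_pos'].round(4) if hasattr(s['tool_pos'],'round') else s['tool_pos'],np.round(s['tool_rot'],3),'F',np.round(s['contact_force'],1),'op',round(s['opening'],4),'gf',s['grip_force'])
    m=camera_model("wrist");return m,read_camera("wrist")
E
python3 - <<'E'
from h import *
m,im=look()
for b in blobs(im,'red',30):print(b,onz("wrist",*b[1],.240,m))
im=read_camera("top")
for b in blobs(im,'red',8):print(b,onz("top",*b[1],.240))
im=read_camera("scene")
for b in blobs(im,'red',8):
  if b[1][1]>180:print(b)
E
```

```text
2.98 [ 0.3957 -0.3236  0.2387] [3.132e+00 2.000e-03 1.986e+00] F [17.9  7.  -0.2] op 0.0328 gf 9.370264112949371
([333, 217, 19, 36, 570], [341.5, 234.9]) [ 0.40247318 -0.31253413  0.24      ]
([0, 0, 640, 213, 35582], [289.6, 40.8]) [0.94882084 0.05780445 0.24      ]
([189, 140, 18, 18, 256], [197.6, 148.3]) [0.69065307 0.28327436 0.24      ]
([444, 158, 6, 5, 21], [446.3, 159.8]) [ 0.62707627 -0.28475846  0.24      ]
([0, 180, 10, 11, 81], [3.8, 184.8])
([395, 183, 245, 217, 29720], [550.3, 322.7])
([406, 200, 13, 12, 109], [412.2, 204.9])
([187, 207, 4, 5, 11], [188.5, 209.1])
([241, 236, 5, 11, 38], [243.4, 240.8])
([0, 328, 23, 72, 848], [7.3, 375.2])
```

Emit:
step_arm(commands=[[0.35,0.7,0.3,0,0,0,0],[0.35,0.7,0.3,3.5,0,0,0],[0.35,0.7,0.3,6.5,0,0,0],[0.35,3,0.7,6.5,0,0,-0.12],[0.35,5,1,6.5,0,0,-0.24]])

```text
time: 3.55
tool_pos: [0.4424, -0.3156, 0.3054]
tool_rot: [3.139, 0.004, 1.74]
contact_force: [-0.5, -1.5, -0.6]
opening: 0.032
grip_force: 0.0
```

Emit:
step_arm(commands=[[0.35,2,0.3,0,0,0,-0.12],[0.35,4,0.6,0,0,0,-0.24],[0.35,6,0.9,0,0,0,-0.36],[0.35,8,1.2,0,0,0,-0.48],[0.35,10,1.5,0,0,0,-0.6]])

```text
time: 3.97
tool_pos: [0.5424, -0.2997, 0.3027]
tool_rot: [-3.141, 0.0, 1.14]
contact_force: [-0.3, -0.5, 0.0]
opening: 0.0323
grip_force: 0.0
```

Emit:
step_arm(commands=[[0.35,2,0.3,0,0,0,-0.12],[0.35,4,0.6,0,0,0,-0.24],[0.35,5,0.9,0,0,0,-0.36],[0.35,5.5,1.2,0,0,0,-0.48],[0.35,5.5,1.2,0,0,0,-0.54]])

```text
time: 4.38
tool_pos: [0.5976, -0.2871, 0.302]
tool_rot: [-3.14, 0.001, 0.602]
contact_force: [-0.4, -1.4, 0.7]
opening: 0.0322
grip_force: 0.0
```

Run:
```python
from h import *
m,im=look()
for b in blobs(im,'red',30):print(b,onz("wrist",*b[1],.240,m))
```

```text
4.38 [ 0.5976 -0.2871  0.302 ] [-3.14e+00  1.00e-03  6.02e-01] F [-0.4 -1.4  0.7] op 0.0322 gf 0.0
([332, 172, 13, 13, 116], [337.4, 178.4]) [ 0.62370799 -0.28342312  0.24      ]
```

Emit:
step_arm(commands=[[0.35,1.5,0.2,0,0,0,0],[0.35,2.7,0.3,0,0,0,0.02],[0.35,2.7,0.3,-3,0,0,0.02],[0.35,2.7,0.3,-6.5,0,0,0.02],[0.35,2.7,0.3,-6.5,0,0,0.02]])

```text
time: 4.85
tool_pos: [0.6206, -0.2833, 0.2298]
tool_rot: [-3.129, 0.006, 0.628]
contact_force: [0.2, -0.1, -1.7]
opening: 0.032
grip_force: 0.0
```

Emit:
step_arm(commands=[[0.35,-0.6,0.75,0,0,0,0.12],[0.35,-1.29,1.42,0,0,0,0.24],[0.35,-2.06,2,0,0,0,0.36],[0.35,-2.88,2.48,0,0,0,0.48],[0.35,-3.76,2.87,0,0,0,0.6]])

```text
time: 5.27
tool_pos: [0.5861, -0.2564, 0.2396]
tool_rot: [3.14, 0.001, 1.234]
contact_force: [1.7, -1.1, -0.6]
opening: 0.0322
grip_force: 0.6
```

Emit:
step_arm(commands=[[0.35,-0.92,0.28,0,0,0,0.12],[0.35,-1.87,0.44,0,0,0,0.24],[0.35,-2.82,0.49,0,0,0,0.36],[0.35,-3.78,0.42,0,0,0,0.48],[0.35,-4.72,0.24,0,0,0,0.6]])

```text
time: 5.68
tool_pos: [0.539, -0.2542, 0.2399]
tool_rot: [3.14, 0.002, 1.834]
contact_force: [1.2, -0.2, -0.3]
opening: 0.0323
grip_force: 0.6
```

Emit:
step_arm(commands=[[0.35,-0.92,-0.29,0,0,0,0.12],[0.35,-1.36,-0.48,0,0,0,0.18],[0.35,-1.8,-0.7,0,0,0,0.18],[0.35,-2.1,-0.8,0,0,0,0.18],[0.35,-2.3,-0.9,0,0,0,0.18]])

```text
time: 6.1
tool_pos: [0.5171, -0.2628, 0.2392]
tool_rot: [3.138, 0.002, 2.006]
contact_force: [10.6, 4.3, 2.2]
opening: 0.0323
grip_force: 5.3
```

Run:
```python
from h import *
m,im=look()
for b in blobs(im,'red',30):print(b,onz("wrist",*b[1],.240,m))
```

```text
6.1 [ 0.5171 -0.2628  0.2392] [3.138e+00 2.000e-03 2.006e+00] F [10.6  4.3  2.2] op 0.0323 gf 5.2636004984378815
([330, 221, 21, 36, 602], [340.1, 239.2]) [ 0.52423296 -0.25443707  0.24      ]
([90, 223, 44, 36, 721], [109.0, 240.7]) [ 0.40682641 -0.31034784  0.24      ]
```

Both hooks are at their stops. Next I back off and rise to look at the dippers from near.

Emit:
step_arm(commands=[[0.35,0.7,0.3,0,0,0,0],[0.35,0.7,0.3,3.5,0,0,0],[0.5,0.7,0.3,7,0,0,0],[0.5,0.7,0.3,10.5,0,0,0],[0.5,0.7,0.3,14,0,0,0]])

```text
time: 6.57
tool_pos: [0.5226, -0.2596, 0.3795]
tool_rot: [-3.141, -0.0, 2.006]
contact_force: [1.4, 0.1, 0.7]
opening: 0.0447
grip_force: 0.0
```

Emit:
step_arm(commands=[[0.5,0.2,3.5,0,0,0,0],[0.5,0.4,7,0,0,0,0],[0.5,0.6,10.5,0,0,0,0],[0.5,0.6,10.5,0,0,0,0],[0.5,0.6,10.5,0,0,0,0]])

```text
time: 6.98
tool_pos: [0.529, -0.1533, 0.3784]
tool_rot: [-3.141, 0.001, 2.01]
contact_force: [-0.1, -1.1, -0.2]
opening: 0.046
grip_force: 0.0
```

Run:
```python
from h import *
m,im=look();cv2.imwrite("pics/w2.png",im[:,:,::-1])
for c in('orange','green'):
  for b in blobs(im,c,30):print(c,b,onz("wrist",*b[1],.248,m))
```

```text
6.98 [ 0.529  -0.1533  0.3784] [-3.141e+00  1.000e-03  2.010e+00] F [-0.1 -1.1 -0.2] op 0.046 gf 0.0
orange ([351, 80, 14, 20, 169], [357.4, 89.2]) [ 0.519841   -0.06050368  0.248     ]
```

View pics/w2.png

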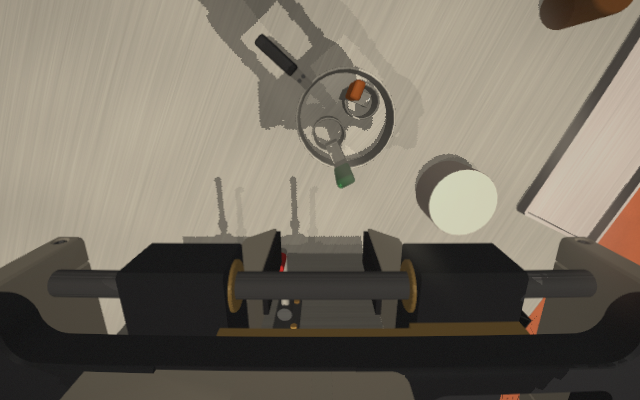

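The wrist view shows the orange sleeve at (357,89) and the green sleeve at (344,178), in shadow. Pan1's handle is at (276,55). I'll enlarge it for orientation.

Run:
```python
import cv2
a=cv2.imread("pics/w2.png")[60:195,285:405];cv2.imwrite("pics/w2c.png",cv2.convertScaleAbs(cv2.resize(a,(533,600),interpolation=3),alpha=1.5))
```

```text
(no output)
```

View pics/w2c.png

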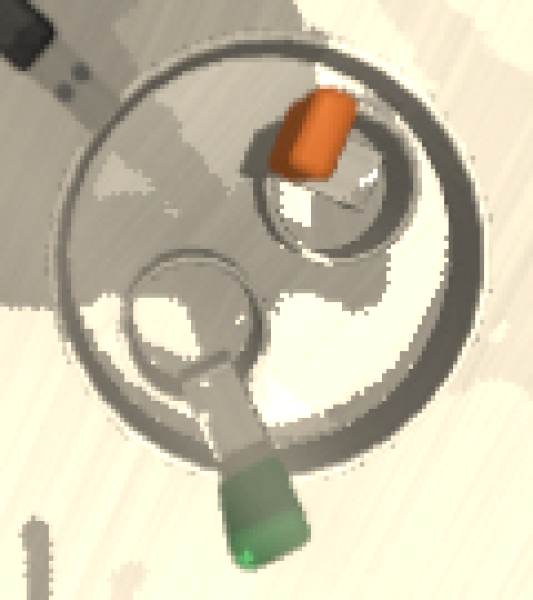

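Run:
```python
from h import *
m=camera_model("wrist")
q=lambda x,y,z:onz("wrist",285+x/4.442,60+y/4.444,z,m)
def a(v):return round(float(np.arctan2(v[1],v[0])),3)
for n,t,c,w0,w1 in(("green",(270,541),(197,322),(240,558),(305,525)),("orange",(328,137),(337,185),(318,178),(340,95))):
    T=q(*t,.248);C=q(*c,.066);W=q(*w1,.248)-q(*w0,.248)
    print(n,T,C,"len",np.hypot(*(C-T)[:2]),"xdir",a(C-T),"ydir",a(W),np.hypot(*W[:2]))
print("pan1",q(268,255,.062))
```

```text
green [ 0.54798777 -0.1417869   0.248     ] [ 0.52497656 -0.12075394  0.066     ] len 0.03117532894351365 xdir 2.401 ydir 0.926 0.015694422311570852
orange [ 0.52161903 -0.06244896  0.248     ] [ 0.54743939 -0.06115272  0.066     ] len 0.02585288181088467 xdir 0.05 ydir 1.768 0.01626660865682735
pan1 [ 0.53722392 -0.09093967  0.062     ]
```

I rotate over green dipper1, then descend and grip it.

Emit:
step_arm(commands=[[0.5,0.5,0.3,0,0,0,-0.12],[0.5,1,0.6,0,0,0,-0.24],[0.5,1.9,1.2,0,0,0,-0.36],[0.5,1.9,1.2,0,0,0,-0.48],[0.5,1.9,1.2,0,0,0,-0.6]])

```text
time: 7.45
tool_pos: [0.5481, -0.1442, 0.3771]
tool_rot: [-3.14, 0.0, 1.4]
contact_force: [0.6, -0.9, 0.2]
opening: 0.0462
grip_force: 0.0
```

Emit:
step_arm(commands=[[0.5,0,0,-2,0,0,-0.12],[0.5,0,0,-4,0,0,-0.24],[0.5,0,0,-6,0,0,-0.36],[0.5,0,0,-8,0,0,-0.48],[0.5,0,0,-9,0,0,-0.53]])

```text
time: 7.87
tool_pos: [0.5468, -0.1442, 0.2848]
tool_rot: [-3.138, 0.002, 0.869]
contact_force: [-0.5, 0.7, -0.5]
opening: 0.0458
grip_force: 0.0
```

Run:
```python
from h import *
m,im=look();cv2.imwrite("pics/w3.png",im[:,:,::-1])
```

```text
7.87 [ 0.5468 -0.1442  0.2848] [-3.138e+00  2.000e-03  8.690e-01] F [-0.5  0.7 -0.5] op 0.0458 gf 0.0
```

View pics/w3.png

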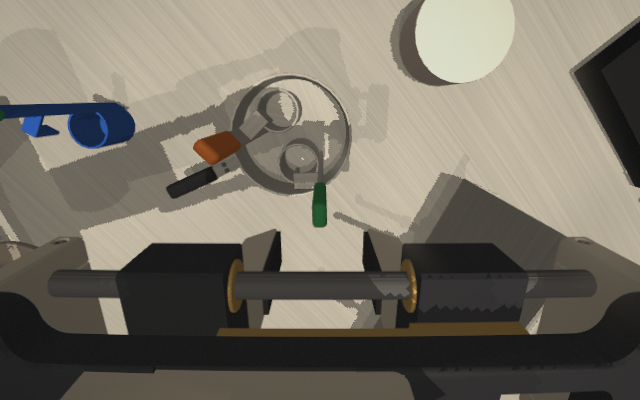

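Green sits between the fingers' planes at (319,205), squarely aligned. The sleeve top is near (319,220).

Run:
```python
from h import *
m=camera_model("wrist")
for v in(210,218,226):print(onz("wrist",319.5,v,.248,m))
im=cv2.imread("pics/w3.png")[178:232,300:340]
h=cv2.cvtColor(im,cv2.COLOR_BGR2HSV);k=cv2.inRange(h,(50,90,20),(95,255,255))
for r in range(4,54,4):
    c=np.where(k[r])[0]; print(178+r,(300+c.min(),300+c.max(),im[r,20].tolist()) if len(c) else None)
```

```text
[ 0.55080428 -0.13656058  0.248     ]
[ 0.54713373 -0.14088766  0.248     ]
[ 0.54340155 -0.14528728  0.248     ]
182 None
186 (np.int64(315), np.int64(325), [33, 60, 27])
190 (np.int64(315), np.int64(325), [33, 60, 27])
194 (np.int64(314), np.int64(325), [33, 60, 24])
198 (np.int64(314), np.int64(325), [34, 61, 27])
202 (np.int64(313), np.int64(325), [35, 63, 28])
206 (np.int64(313), np.int64(325), [46, 84, 36])
210 (np.int64(313), np.int64(325), [47, 87, 36])
214 (np.int64(313), np.int64(325), [45, 86, 36])
218 (np.int64(313), np.int64(326), [47, 87, 38])
222 (np.int64(313), np.int64(326), [45, 85, 35])
226 (np.int64(316), np.int64(322), [52, 85, 47])
230 None
```

Emit:
step_arm(commands=[[0.5,0.2,0.4,-3,0,0,0],[0.5,0.2,0.4,-6,0,0,0],[0.5,0.2,0.4,-8.6,0,0,0],[0.5,0.2,0.4,-8.6,0,0,0]], grip_force=30)

```text
time: 8.25
tool_pos: [0.5473, -0.1391, 0.1968]
tool_rot: [-3.133, 0.004, 0.878]
contact_force: [-0.3, -0.9, -1.2]
opening: 0.0461
grip_force: 0.0
```

Emit:
step_arm(commands=[[0,0,0,0,0,0,0],[0,0,0,0,0,0,0],[0,0,0,0,0,0,0],[0,0,0,0,0,0,0],[0,0,0,0,0,0,0]])

```text
time: 8.67
tool_pos: [0.5503, -0.1392, 0.2031]
tool_rot: [3.139, -0.001, 0.878]
contact_force: [-0.3, 1.1, -0.1]
opening: 0.0171
grip_force: 0.0
```

Emit:
step_arm(commands=[[0,0,0,0.5,0,0,0],[0,0,0,2,0,0,0],[0,0,0,4,0,0,0],[0,0,0,6,0,0,0],[0,0,0,8,0,0,0]])

```text
time: 9.08
tool_pos: [0.5496, -0.1387, 0.2831]
tool_rot: [3.142, 0.0, 0.878]
contact_force: [0.5, -0.7, -2.4]
opening: 0.0098
grip_force: 30.0
```

Emit:
step_arm(commands=[[0,0,-0.5,2,0,0,0],[0,0,-1,4,0,0,0],[0,0,-2,4,0,0,0.12],[0,0,-2,4,0,0,0.24],[0,0,-2,4,0,0,0.36]])

```text
time: 9.5
tool_pos: [0.5497, -0.1593, 0.3226]
tool_rot: [3.14, 0.0, 1.243]
contact_force: [-0.4, 0.1, -1.2]
opening: 0.0099
grip_force: 30.0
```

Run:
```python
from h import *
s=observe();print(s['tool_pos'],s['tool_rot'],s['opening'],s['grip_force'])
im=read_camera("scene");cv2.imwrite("pics/s2.png",cv2.resize(im[120:290,200:340,::-1],(494,600),interpolation=3))
p=np.array(s['tool_pos'])
for dz in(.049,.019,-.011,-.053,-.133,-.193):print(dz,proj("scene",p+[0,0,dz]))
```

```text
[ 0.54971943 -0.15928536  0.32260935] [3.14047552e+00 1.73432949e-04 1.24317245e+00] 0.00994130244692075 29.989384710788727
0.049 [260.45183921 163.60109314]
0.019 [261.34889654 173.51883659]
-0.011 [262.21633631 183.07425522]
-0.053 [263.38339948 195.87690993]
-0.133 [265.46434855 218.55593737]
-0.193 [266.91307077 234.2341624 ]
```

View pics/s2.png

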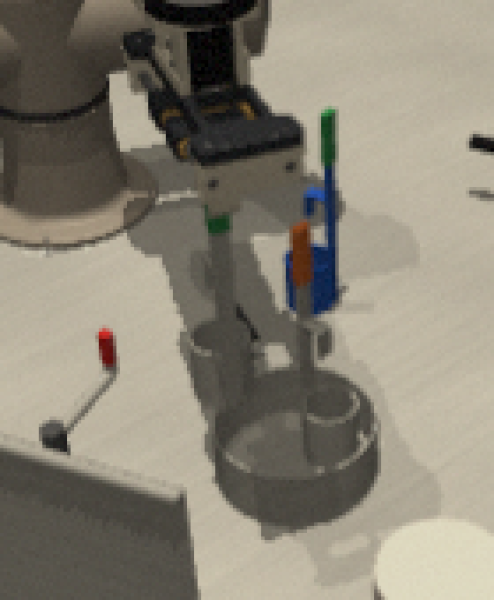

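The dipper is held, about 8 mm low in the grip (sleeve bottom at row 232 in the crop). I carry it to the far side of hook 2, turn it square, then slide it in.

Emit:
step_arm(commands=[[0,2.3,0,0,0,0,0.12],[0,4.6,-1,0,0,0,0.24],[0,6.9,-3,0,0,0,0.36],[0,6.9,-5,0,0,0,0.48],[0,6.9,-7,0,0,0,0.6]])

```text
time: 9.97
tool_pos: [0.6196, -0.229, 0.3209]
tool_rot: [-3.141, -0.001, 1.842]
contact_force: [-0.2, -0.6, -1.6]
opening: 0.0096
grip_force: 30.0
```

Emit:
step_arm(commands=[[0,0,-1.3,-0.2,0,0,0.12],[0,0,-2.6,-0.3,0,0,0.16],[0,0,-2.6,-0.3,0,0,0.16],[0,0,-2.6,-0.3,0,0,0.16]])

```text
time: 10.3
tool_pos: [0.6186, -0.255, 0.3185]
tool_rot: [-3.141, -0.001, 1.993]
contact_force: [0.1, 0.9, -1.5]
opening: 0.0096
grip_force: 30.0
```

Run:
```python
from h import *
m,im=look();cv2.imwrite("pics/w4.png",im[:,:,::-1])
s=observe()
for b in blobs(im,'red',30):print(b,onz("wrist",*b[1],.240,m))
t=read_camera("top");c=read_camera("scene")
for i,n in((t,"top"),(c,"scene")):
    print(n,[b for b in blobs(i,'red',8) if b[0][4]<60],[b for b in blobs(i,'green',8)])
o=np.zeros((600,800,3),np.uint8);o[:,:400]=cv2.resize(c[150:300,150:250],(400,600),interpolation=3);o[:400,400:]=cv2.resize(t[110:210,410:510],(400,400),interpolation=3)
cv2.imwrite("pics/s4.png",o[:,:,::-1])
```

```text
10.3 [ 0.6186 -0.255   0.3185] [-3.141e+00 -1.000e-03  1.993e+00] F [ 0.1  0.9 -1.5] op 0.0096 gf 29.993028938770294
([204, 148, 23, 19, 261], [214.0, 156.4]) [ 0.52726352 -0.2553647   0.24      ]
([35, 152, 38, 19, 404], [51.7, 160.9]) [ 0.4087627  -0.31187807  0.24      ]
([577, 165, 63, 100, 3081], [619.0, 220.2]) [ 0.85436215 -0.16666037  0.24      ]
([508, 298, 37, 37, 704], [529.3, 318.8]) [ 0.84104454 -0.28005859  0.24      ]
([458, 394, 62, 6, 301], [490.7, 396.9]) [ 0.86268727 -0.3758146   0.24      ]
top [([470, 254, 5, 5, 20], [472.0, 256.1])] []
scene [([73, 156, 9, 13, 41], [76.8, 161.0]), ([66, 159, 6, 8, 30], [68.1, 162.4]), ([492, 175, 14, 8, 47], [498.5, 178.6]), ([186, 202, 5, 10, 28], [187.9, 206.8]), ([228, 214, 4, 9, 31], [229.6, 217.8])] [([291, 151, 4, 16, 42], [292.4, 158.2]), ([243, 193, 8, 22, 65], [245.7, 204.8])]
```

View pics/w4.png

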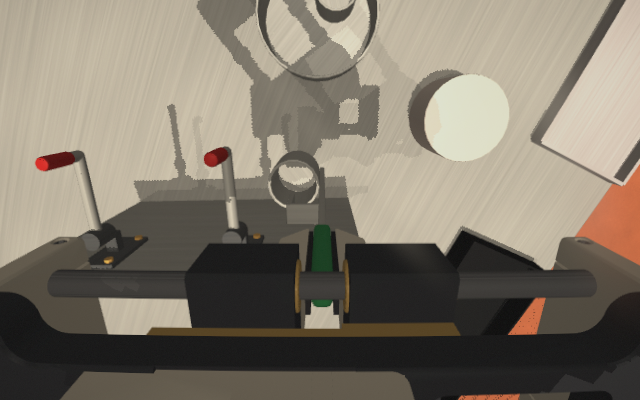

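In the wrist view hook 2's arm runs (235,230) to (228,155), and the dipper cup is at (295,180), clear to its right.

Run:
```python
from h import *
m=camera_model("wrist")
print(tri(("top",472,256.1),("scene",187.9,206.8)))
print(tri(("wrist",51.7,160.9,m),("scene",187.9,206.8)))
print(tri(("wrist",214,156.4,m),("scene",229.6,217.8)))
p=np.array(observe()['tool_pos']);d=np.array([.9066,.4221,0])
print("arm mid",onz("wrist",231.5,192,.206,m))
```

```text
(array([ 0.40554851, -0.31725034,  0.23376543]), [np.float64(0.00156001869096981), np.float64(0.001560018690969697)])
(array([ 0.40395153, -0.31541792,  0.23234049]), [np.float64(0.0006299164071545421), np.float64(0.0006299164071546338)])
(array([ 0.52540157, -0.2571908 ,  0.23254937]), [np.float64(0.0003122795443774036), np.float64(0.00031227954437742996)])
arm mid [ 0.54431332 -0.28960605  0.206     ]
```

Emit:
step_arm(commands=[[0,-1.5,-0.7,0,0,0,0.01],[0,-3,-1.4,0,0,0,0.01],[0,-4.5,-2.1,0,0,0,0.01],[0,-6.6,-3.1,0,0,0,0.01],[0,-6.6,-3.1,0,0,0,0.01]])

```text
time: 10.87
tool_pos: [0.5503, -0.2864, 0.3198]
tool_rot: [-3.141, 0.001, 2.005]
contact_force: [0.1, -0.4, -0.5]
opening: 0.0099
grip_force: 30.0
```

Run:
```python
from h import *
m,im=look()
c=read_camera("scene")
o=np.zeros((600,800,3),np.uint8);o[:,:400]=cv2.resize(c[150:300,170:270],(400,600),interpolation=3);o[:,400:]=cv2.resize(im[120:330,180:320],(400,600),interpolation=3)
cv2.imwrite("pics/s5.png",o[:,:,::-1])
```

```text
10.87 [ 0.5503 -0.2864  0.3198] [-3.141e+00  1.000e-03  2.005e+00] F [ 0.1 -0.4 -0.5] op 0.0099 gf 29.992355704307556
```

View pics/s5.png

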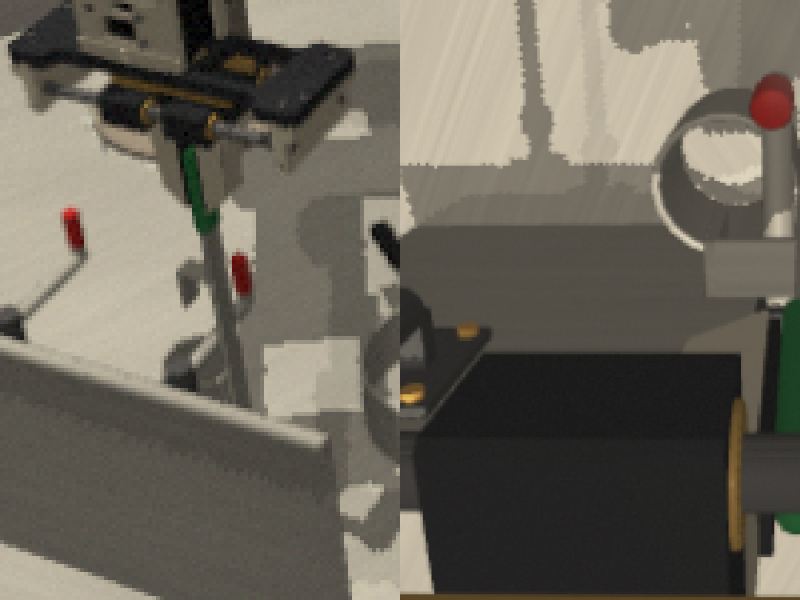

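The left half (scene) shows the crook over hook 2's arm. In the right half (wrist crop) the arm at x≈778 sits ~5 mm nearer the strap than the slot's middle, so I shift 4–5 mm and lower.

Emit:
step_arm(commands=[[0,0.4,0.2,0,0,0,0],[0,0.4,0.2,-1.5,0,0,0],[0,0.4,0.2,-3,0,0,0],[0,0.4,0.2,-4,0,0,0],[0,0.4,0.2,-4,0,0,0]])

```text
time: 11.38
tool_pos: [0.5569, -0.2825, 0.2759]
tool_rot: [-3.14, -0.004, 2.009]
contact_force: [-0.1, 0.4, -2.4]
opening: 0.01
grip_force: 30.0
```

Emit:
step_arm(commands=[[0,0,0,-0.3,0,0,0],[0,0,0,-0.5,0,0,0],[0,0,0,-0.7,0,0,0],[0,0,0,-0.7,0,0,0]])

```text
time: 11.72
tool_pos: [0.5569, -0.2838, 0.2719]
tool_rot: [3.141, 0.0, 2.008]
contact_force: [-0.9, -0.5, 0.2]
opening: 0.0101
grip_force: 30.0
```

Emit:
step_arm(commands=[[0,0,0,-0.2,0,0,0],[0,0,0,-0.4,0,0,0],[0,0,0,-0.4,0,0,0]])

```text
time: 11.97
tool_pos: [0.5571, -0.284, 0.2707]
tool_rot: [3.139, 0.003, 2.008]
contact_force: [-1.8, 1.5, 9.9]
opening: 0.01
grip_force: 30.0
```

Run:
```python
from h import *
m,im=look()
c=read_camera("scene")
o=np.zeros((600,800,3),np.uint8);o[:,:400]=cv2.resize(c[150:300,170:270],(400,600),interpolation=3);o[:,400:]=cv2.resize(im[120:330,200:340],(400,600),interpolation=3)
cv2.imwrite("pics/s6.png",o[:,:,::-1])
```

```text
11.97 [ 0.5571 -0.284   0.2707] [3.139e+00 3.000e-03 2.008e+00] F [-1.8  1.5  9.9] op 0.01 gf 30.00048279762268
```

View pics/s6.png

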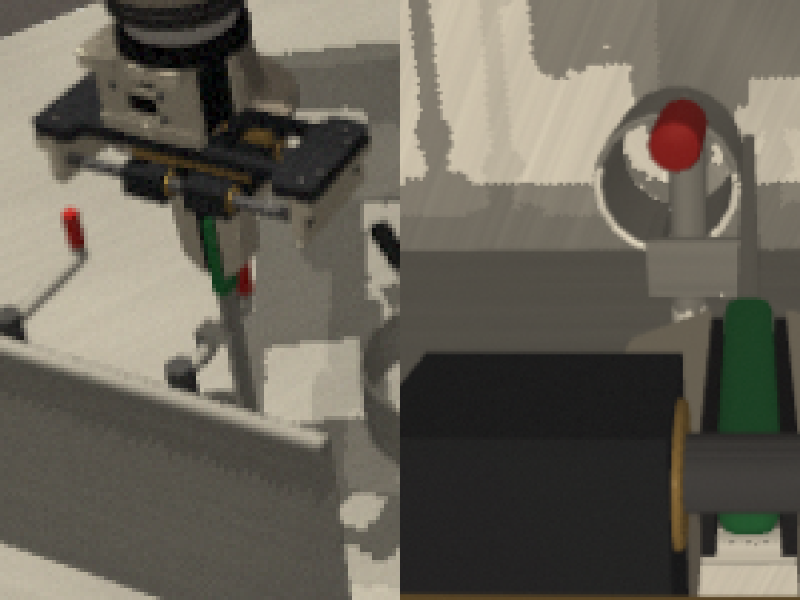

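Dipper1 is seated: the arm is centred under the crook and the upward contact is 10 N. I release it and go to orange.

Emit:
step_arm(commands=[[0,0,0,0.4,0,0,0],[0.35,0,0,0.4,0,0,0],[0.35,0,0,0.4,0,0,0],[0.35,0,0,0.4,0,0,0],[0.35,0,0,0.4,0,0,0]])

```text
time: 12.48
tool_pos: [0.5567, -0.2839, 0.2714]
tool_rot: [-3.141, -0.0, 2.008]
contact_force: [0.8, -0.4, -0.7]
opening: 0.0306
grip_force: 0.0
```

Emit:
step_arm(commands=[[0.35,0,0,0.5,0,0,0],[0.35,0,0,3,0,0,0],[0.35,0,0,6.5,0,0,0],[0.35,0,0,10,0,0,0],[0.35,-0.5,3.5,10,0,0,-0.1]])

```text
time: 12.9
tool_pos: [0.5542, -0.2547, 0.3797]
tool_rot: [3.133, 0.014, 1.904]
contact_force: [1.0, 1.0, 0.7]
opening: 0.0322
grip_force: 0.0
```

Emit:
step_arm(commands=[[0.5,-0.7,3.5,0,0,0,-0.1],[0.5,-1.4,7,0,0,0,-0.19],[0.5,-2.1,10.5,0,0,0,-0.19],[0.5,-2.8,14,-3,0,0,-0.19],[0.5,-2.8,15.5,-6,0,0,-0.19]])

```text
time: 13.32
tool_pos: [0.524, -0.0913, 0.3144]
tool_rot: [3.135, 0.003, 1.719]
contact_force: [1.0, -0.0, 0.4]
opening: 0.046
grip_force: 0.0
```

Run:
```python
from h import *
m,im=look();cv2.imwrite("pics/w6.png",im[:,:,::-1])
h=cv2.cvtColor(im,cv2.COLOR_RGB2HSV);k=cv2.inRange(h,(5,150,60),(16,255,255));k[250:]=0;k[:,550:]=0
n,l,st,c=cv2.connectedComponentsWithStats(k);i=1+np.argmax(st[1:,4]);print(st[i],c[i])
x,y,w,hh,_=st[i];print([(r,np.where(l[r]==i)[0][[0,-1]].tolist(),im[r,int(np.where(l[r]==i)[0].mean())].tolist()) for r in range(y,y+hh,3)])
o=np.zeros((600,800,3),np.uint8);t=read_camera("scene");o[:,:400]=cv2.resize(t[150:300,170:270],(400,600),interpolation=3);o[:400,400:]=cv2.resize(im[max(0,y-40):y+60,x-40:x+60],(400,400),interpolation=3)
cv2.imwrite("pics/s7.png",o[:,:,::-1])
```

```text
13.32 [ 0.524  -0.0913  0.3144] [3.135e+00 3.000e-03 1.719e+00] F [ 1.  -0.   0.4] op 0.046 gf 0.0
[316 156  12  22 198] [321.46969697 167.68181818]
[(156, [318, 319], [112, 68, 46]), (159, [318, 323], [132, 78, 50]), (162, [317, 325], [133, 77, 47]), (165, [317, 326], [130, 74, 44]), (168, [317, 327], [129, 72, 40]), (171, [316, 327], [127, 68, 36]), (174, [316, 327], [126, 67, 33]), (177, [321, 324], [111, 66, 39])]
```

View pics/s7.png

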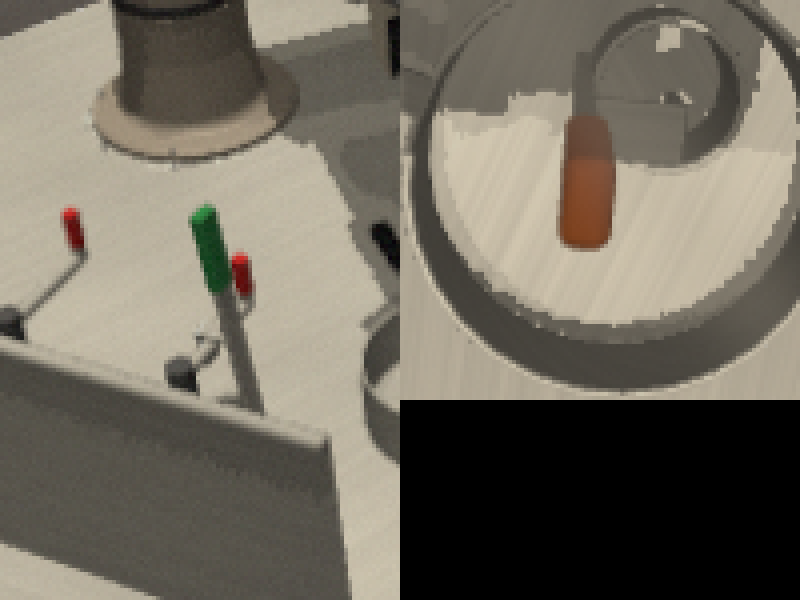

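Dipper1 hangs on hook 2, and orange stands square to the fingers at (321,168).

Run:
```python
from h import *
m=camera_model("wrist");print(onz("wrist",321.7,167.3,.248,m),observe()['tool_pos'])
```

```text
[ 0.51490598 -0.05782446  0.248     ] [ 0.5205218  -0.09007134  0.30706381]
```

Run:
```python
from h import *
m,im=look()
h=cv2.cvtColor(im,cv2.COLOR_RGB2HSV);k=cv2.inRange(h,(5,150,60),(16,255,255));k[250:]=0;k[:,550:]=0
n,l,st,c=cv2.connectedComponentsWithStats(k);i=1+np.argmax(st[1:,4]);print(st[i],c[i],onz("wrist",*c[i],.248,m))
```

```text
13.42 [ 0.5205 -0.0901  0.3071] [-3.132 -0.006  1.721] F [-0.2 -0.1 -0.2] op 0.0457 gf 0.0
[322 163  12  20 183] [327.24043716 173.83060109] [ 0.51954888 -0.0619294   0.248     ]
```

Emit:
step_arm(commands=[[0.5,0,1.5,0,0,0,0],[0.5,0,2.8,0,0,0,0],[0.5,0,2.8,-3.6,0,0,0],[0.5,0,2.8,-7.2,0,0,0],[0.5,0,2.8,-10.8,0,0,0]])

```text
time: 13.88
tool_pos: [0.5254, -0.0666, 0.2046]
tool_rot: [3.137, 0.002, 1.718]
contact_force: [0.2, -0.3, 0.4]
opening: 0.0458
grip_force: 0.0
```

Emit:
step_arm(commands=[[0.5,0,0,0,0,0,0],[0,0,0,0,0,0,0],[0,0,0,0,0,0,0],[0,0,0,0,0,0,0],[0,0,0,0,0,0,0]])

```text
time: 14.3
tool_pos: [0.5251, -0.0663, 0.2062]
tool_rot: [3.137, 0.002, 1.718]
contact_force: [-0.5, -0.6, -0.3]
opening: 0.0238
grip_force: 0.0
```

Emit:
step_arm(commands=[[0,0,0,0,0,0,0],[0,0,0,0,0,0,0],[0,0,0,0,0,0,0],[0,0,0,0,0,0,0]])

```text
time: 14.63
tool_pos: [0.5238, -0.0659, 0.2043]
tool_rot: [3.141, 0.0, 1.718]
contact_force: [-0.4, -0.7, 3.4]
opening: 0.0102
grip_force: 30.0
```

Emit:
step_arm(commands=[[0,0,0,1,0,0,0],[0,0,0,4,0,0,0],[0,0,0,7,0,0,0],[0,0,0,10,0,0,0],[0,0,0,13,0,0,0]])

```text
time: 15.05
tool_pos: [0.5234, -0.0657, 0.3356]
tool_rot: [-3.142, -0.0, 1.718]
contact_force: [0.8, -0.4, -1.5]
opening: 0.0099
grip_force: 30.0
```

Emit:
step_arm(commands=[[0,0,0,0.5,0,0,0],[0,0,0,0.5,0,0,0],[0,0,0,0.5,0,0,0]])

```text
time: 15.3
tool_pos: [0.5234, -0.0658, 0.3381]
tool_rot: [-3.141, -0.0, 1.718]
contact_force: [-0.1, 0.3, -2.0]
opening: 0.0097
grip_force: 30.0
```

Emit:
step_arm(commands=[[0,-2.6,-2.9,0,0,0,0.07],[0,-5.2,-5.8,0,0,0,0.14],[0,-7.8,-8.7,0,0,0,0.21],[0,-10.4,-11.6,0,0,0,0.29],[0,-13,-14.5,0,0,0,0.29]])

```text
time: 15.72
tool_pos: [0.3917, -0.2112, 0.3368]
tool_rot: [-3.14, -0.003, 2.013]
contact_force: [1.4, -1.9, -0.7]
opening: 0.0095
grip_force: 30.0
```

Emit:
step_arm(commands=[[0,-2.3,-2.6,0,0,0,0],[0,-4.6,-5.2,0,0,0,0],[0,-6.8,-7.9,-1,0,0,0],[0,-6.2,-11,-2,0,0,0],[0,-5.5,-14,-2.4,0,0,0]])

```text
time: 16.13
tool_pos: [0.3366, -0.3514, 0.3122]
tool_rot: [-3.141, -0.004, 2.006]
contact_force: [0.9, -0.6, -0.6]
opening: 0.0103
grip_force: 30.0
```

Emit:
step_arm(commands=[[0,0.5,-3.4,0,0,0,0],[0,0.5,-3.4,0,0,0,0],[0,0.5,-3.4,0,0,0,0]])

```text
time: 16.38
tool_pos: [0.3431, -0.3853, 0.3118]
tool_rot: [-3.141, -0.005, 2.006]
contact_force: [-0.8, 0.6, -1.8]
opening: 0.01
grip_force: 30.0
```

Emit:
step_arm(commands=[[0,1.7,0.8,0,0,0,0],[0,3.4,1.6,0,0,0,0],[0,5.1,2.4,0,0,0,0],[0,6.8,3.2,0,0,0,0],[0,6.8,3.2,0,0,0,0]])

```text
time: 16.8
tool_pos: [0.4136, -0.3499, 0.3138]
tool_rot: [3.141, -0.002, 2.011]
contact_force: [-1.1, 0.3, -2.4]
opening: 0.01
grip_force: 30.0
```

Run:
```python
from h import *
m,im=look()
print(m['cx'])
c=read_camera("scene")
o=np.zeros((600,800,3),np.uint8);o[:,:400]=cv2.resize(c[150:300,140:240],(400,600),interpolation=3);o[:,400:]=cv2.resize(im[120:330,280:420],(400,600),interpolation=3)
cv2.imwrite("pics/s8.png",o[:,:,::-1])
```

```text
16.8 [ 0.4136 -0.3499  0.3138] [ 3.141e+00 -2.000e-03  2.011e+00] F [-1.1  0.3 -2.4] op 0.01 gf 29.998856484889984
321.6442663785866
```

View pics/s8.png

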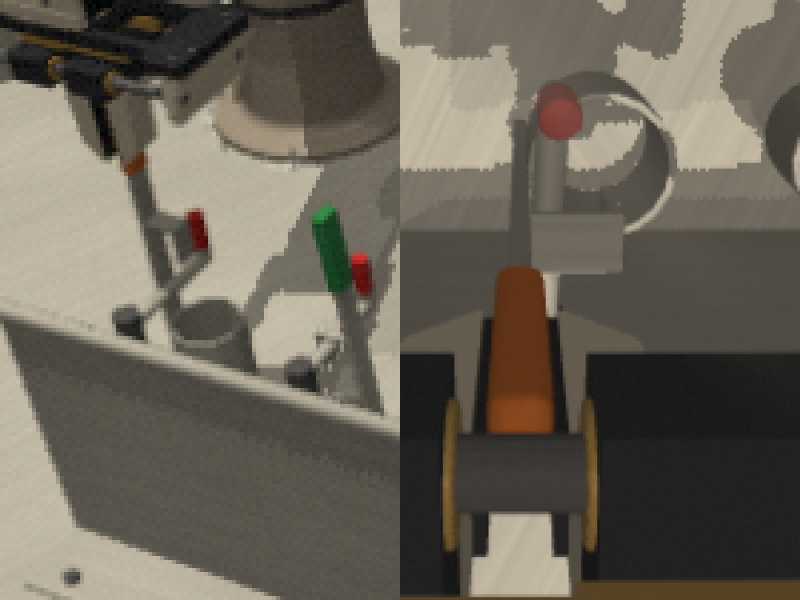

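Orange is under the gripper. Hook 1's arm (x≈552) is ~2.5 mm nearer the strap than the slot's middle, so I shift and lower.

Emit:
step_arm(commands=[[0,-0.2,-0.1,0,0,0,0],[0,-0.2,-0.1,-1.5,0,0,0],[0,-0.2,-0.1,-3,0,0,0],[0,-0.2,-0.1,-4,0,0,0],[0,-0.2,-0.1,-4,0,0,0]])

```text
time: 17.32
tool_pos: [0.4082, -0.3533, 0.2725]
tool_rot: [-3.14, -0.004, 2.007]
contact_force: [-1.0, 0.4, -2.0]
opening: 0.0098
grip_force: 30.0
```

Emit:
step_arm(commands=[[0,0,0,-0.2,0,0,0],[0,0,0,-0.3,0,0,0],[0,0,0,-0.3,0,0,0]])

```text
time: 17.57
tool_pos: [0.4098, -0.3542, 0.2723]
tool_rot: [3.141, 0.001, 2.008]
contact_force: [-0.5, -0.3, -0.8]
opening: 0.0099
grip_force: 30.0
```

Emit:
step_arm(commands=[[0,0,0,-0.2,0,0,0],[0,0,0,-0.4,0,0,0],[0,0,0,-0.4,0,0,0],[0,0,0,-0.4,0,0,0]])

```text
time: 17.9
tool_pos: [0.4099, -0.354, 0.2682]
tool_rot: [3.141, 0.001, 2.008]
contact_force: [0.3, 0.2, 0.8]
opening: 0.0097
grip_force: 30.0
```

Emit:
step_arm(commands=[[0,0,0,-0.2,0,0,0],[0,0,0,-0.3,0,0,0],[0,0,0,-0.3,0,0,0]])

```text
time: 18.15
tool_pos: [0.4102, -0.3542, 0.2677]
tool_rot: [3.14, 0.004, 2.008]
contact_force: [-3.0, 2.0, 15.2]
opening: 0.0096
grip_force: 30.0
```

Dipper2 is seated with 15 N upward. I release it and stop over pan1 to measure it.

Emit:
step_arm(commands=[[0,0,0,0.4,0,0,0],[0.35,0,0,0.4,0,0,0],[0.35,0,0,0.4,0,0,0],[0.35,0,0,0.4,0,0,0],[0.35,0,0,0.4,0,0,0]])

```text
time: 18.57
tool_pos: [0.4097, -0.3538, 0.2682]
tool_rot: [-3.141, -0.001, 2.008]
contact_force: [0.3, 0.3, -1.0]
opening: 0.03
grip_force: 0.0
```

Emit:
step_arm(commands=[[0.35,0,0,0.5,0,0,0],[0.35,0,0,3.5,0,0,0],[0.35,0,0,7,0,0,0],[0.35,0,0,11,0,0,0],[0.35,1,3.5,11,0,0,0]])

```text
time: 18.98
tool_pos: [0.4203, -0.3244, 0.3864]
tool_rot: [3.139, 0.015, 2.003]
contact_force: [0.2, 0.7, -0.0]
opening: 0.0321
grip_force: 0.0
```

Emit:
step_arm(commands=[[0.5,2,3.5,0,0,0,0],[0.5,4,7,0,0,0,0],[0.5,6,10,0,0,0,0],[0.5,8,13,0,0,0,0],[0.5,10,13,0,0,0,0]])

```text
time: 19.4
tool_pos: [0.5207, -0.1838, 0.3802]
tool_rot: [3.139, -0.001, 2.012]
contact_force: [0.3, -0.1, 0.2]
opening: 0.0458
grip_force: 0.0
```

Emit:
step_arm(commands=[[0.5,0,0,0,0,0,0],[0.5,0,0,0,0,0,0]])

```text
time: 19.57
tool_pos: [0.5202, -0.1884, 0.3783]
tool_rot: [-3.141, -0.001, 2.009]
contact_force: [-0.6, -0.6, 0.3]
opening: 0.0459
grip_force: 0.0
```

```bash
cat >> h.py <<'E'
def grips(name,im,m,z=.083,vmax=50):
    h=cv2.cvtColor(im,cv2.COLOR_RGB2HSV);k=cv2.inRange(h,(0,0,0),(180,255,vmax))
    n,l,st,c=cv2.connectedComponentsWithStats(k);o=[]
    for i in range(1,n):
        if 100<st[i][4]<6000:
            r=cv2.minAreaRect(np.argwhere(l==i)[:,::-1].astype(np.float32));b=cv2.boxPoints(r)
            w=[onz(name,*q,z,m)[:2] for q in b];e=[w[1]-w[0],w[2]-w[1]];L=[np.linalg.norm(q) for q in e]
            if .045<max(L)<.09 and .01<min(L)<.035:
                a=e[int(np.argmax(L))];o.append((np.round(r[0],1).tolist(),onz(name,*r[0],z,m)[:2].round(4).tolist(),np.round(L,3).tolist(),round(float(np.arctan2(a[1],a[0])%np.pi),3)))
    return o
def rim(name,im,m,c0,D,z=.062):
    """outermost rim edge: radial gradient samples around predicted circle, circle fit"""
    g=cv2.cvtColor(im,cv2.COLOR_RGB2GRAY).astype(np.float32);E=[]
    for t in np.arange(0,2*np.pi,.05):
        rr=np.arange(D/2-.012,D/2+.014,.0007);px=np.array([proj(name,[c0[0]+r*np.cos(t),c0[1]+r*np.sin(t),z],m) for r in rr])
        if px.min()<2 or px[:,0].max()>637 or px[:,1].max()>235 and name=="wrist":continue
        v=cv2.remap(g,px[:,:1].astype(np.float32),px[:,1:].astype(np.float32),1).ravel();d=np.abs(np.gradient(cv2.GaussianBlur(v[:,None],(1,5),0).ravel()))
        j=np.where(d>.5*d.max())[0][-1];E.append([c0[0]+rr[j]*np.cos(t),c0[1]+rr[j]*np.sin(t)])
    E=np.array(E);c=np.array(c0[:2],float)
    for _ in range(30):
        v=E-c;q=np.hypot(*v.T);e=q-D/2;w=np.clip(1-np.abs(e-np.median(e))/.006,0,1);c=c+2*np.average(v/q[:,None]*(e-np.average(e,weights=w+1e-6))[:,None],axis=0,weights=w+1e-6)
    return c,len(E),np.median(np.hypot(*(E-c).T))*2
E
python3 - <<'E'
from h import *
m,im=look();cv2.imwrite("pics/w9.png",im[:,:,::-1])
print(grips("wrist",im,m))
for _ in range(1):
    c,n,d=rim("wrist",im,m,(.5335,-.088),.15);print(c,n,d);print(rim("wrist",im,m,c,.15))
t=read_camera("top");cv2.imwrite("pics/t9.png",t[:,:,::-1]);mt=camera_model("top")
print(grips("top",t,mt));
for c0,D in(((.461,.408),.128),((.582,.314),.084),((.5335,-.088),.15)):print(rim("top",t,mt,c0,D))
print("blue",[(b,onz("top",*b[1],.03)) for b in blobs(t,'blue',50)])
o=np.zeros((600,800,3),np.uint8);o[:250,:400]=cv2.resize(im,(400,250));o[250:500,:400]=cv2.resize(t,(400,250));s=read_camera("scene");o[:,400:]=cv2.resize(s[150:300,140:240],(400,600),interpolation=3)
cv2.imwrite("pics/s9.png",o[:,:,::-1])
E
```

```text
19.57 [ 0.5202 -0.1884  0.3783] [-3.141e+00 -1.000e-03  2.009e+00] F [-0.6 -0.6  0.3] op 0.0459 gf 0.0
[([291.7, 32.3], [0.4128, -0.0553], [0.016, 0.064], 2.849)]
[ 0.5386623  -0.09298816] 126 0.14541097060589975
(array([ 0.53870173, -0.0929227 ]), 126, np.float64(0.14551117413453213))
[([629.1, 152.2], [0.6626, -0.8353], [0.083, 0.028], 1.942), ([407.3, 195.6], [0.5812, -0.2173], [0.026, 0.046], 1.09), ([9.0, 214.5], [0.5963, 0.8276], [0.027, 0.066], 1.217), ([224.5, 232.5], [0.5153, 0.2532], [0.018, 0.066], 0.682), ([348.9, 265.6], [0.413, -0.0544], [0.066, 0.017], 2.841), ([180.7, 299.3], [0.3546, 0.3674], [0.019, 0.066], 0.421)]
(array([0.46139393, 0.40819541]), 126, np.float64(0.13762290318178733))
(array([0.58226319, 0.31374962]), 126, np.float64(0.09576244947535625))
(array([ 0.53431679, -0.09100829]), 126, np.float64(0.1557786693977899))
blue [(([287, 281, 20, 23, 339], [296.4, 292.5]), array([0.35644875, 0.08179253, 0.03      ]))]
```

View pics/s9.png

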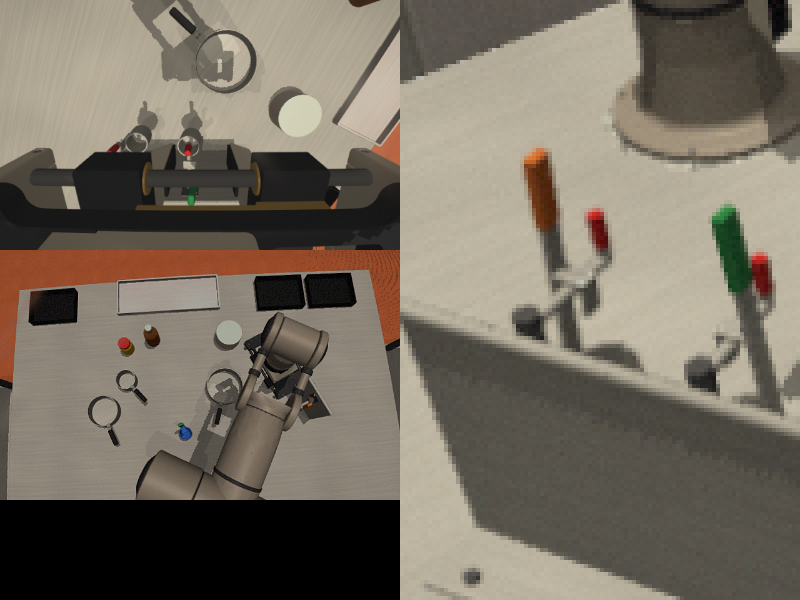

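Two numbers settle it. Dippers: both hang (orange on hook 1, green on hook 2; scene crop sleeves at (540,190) and (733,250)). Pans: pan1's centre is (.539,-.093) with the handle at 2.845 rad, from grip and rim. That was picture 15, one over the limit of 14, so from here I check by numbers only. Next is pan2.

Emit:
step_arm(commands=[[0.5,-1.1,3.9,0,0,0,0.12],[0.5,-2.2,7.8,0,0,0,0.24],[0.5,-3.4,11.7,0,0,0,0.36],[0.5,-4.5,15.6,0,0,0,0.48],[0.5,-5.7,19.5,0,0,0,0.6]])

```text
time: 20.13
tool_pos: [0.4614, 0.0067, 0.3791]
tool_rot: [3.141, 0.001, 2.611]
contact_force: [0.4, 0.8, 0.1]
opening: 0.0461
grip_force: 0.0
```

Emit:
step_arm(commands=[[0.5,-1.1,3.9,0,0,0,0.12],[0.5,-2.2,7.8,0,0,0,0.24],[0.5,-3.4,11.7,0,0,0,0.36],[0.5,-4.5,15.6,0,0,0,0.48],[0.5,-5.7,19.5,0,0,0,0.6]])

```text
time: 20.55
tool_pos: [0.4048, 0.2018, 0.3793]
tool_rot: [3.141, 0.001, -3.072]
contact_force: [0.4, -0.0, 0.5]
opening: 0.0458
grip_force: 0.0
```

Emit:
step_arm(commands=[[0.5,-1.1,3.9,0,0,0,0.12],[0.5,-2.2,7.8,-3,0,0,0.24],[0.5,-3.4,11.7,-6,0,0,0.35],[0.5,-4.6,14.5,-9,0,0,0.35],[0.5,-4.6,15.5,-12,0,0,0.35]])

```text
time: 20.97
tool_pos: [0.3599, 0.3548, 0.2656]
tool_rot: [3.14, 0.004, -2.725]
contact_force: [0.9, -0.0, -0.8]
opening: 0.0459
grip_force: 0.0
```

Emit:
step_arm(commands=[[0.5,0,0,0,0,0,0],[0.5,0,0,0,0,0,0],[0.5,0,0,0,0,0,0]])

```text
time: 21.22
tool_pos: [0.3614, 0.3522, 0.2661]
tool_rot: [-3.142, 0.002, -2.726]
contact_force: [0.7, 0.0, 0.2]
opening: 0.0461
grip_force: 0.0
```

Run:
```python
from h import *
m,im=look();cv2.imwrite("pics/w10.png",im[:,:,::-1])
print(grips("wrist",im,m),grips("wrist",im,m,vmax=35))
print(grips("top",read_camera("top"),camera_model("top")))
```

```text
21.22 [0.3614 0.3522 0.2661] [-3.142e+00  2.000e-03 -2.726e+00] F [0.7 0.  0.2] op 0.0461 gf 0.0
[] [([276.4, 253.3], [0.4752, 0.3416], [0.057, 0.017], 0.077), ([366.9, 253.3], [0.4306, 0.4428], [0.018, 0.057], 0.754)]
[([629.1, 152.2], [0.6626, -0.8353], [0.083, 0.028], 1.942), ([9.0, 214.5], [0.5963, 0.8276], [0.027, 0.066], 1.217), ([224.4, 232.5], [0.5152, 0.2533], [0.017, 0.066], 0.688), ([348.5, 265.7], [0.4127, -0.0534], [0.064, 0.018], 2.857), ([203.0, 384.5], [0.148, 0.3174], [0.014, 0.089], 0.538)]
```

Run:
```python
from h import *
m=camera_model("wrist");im=cv2.imread("pics/w10.png")
print("expected",proj("wrist",[.3546,.3674,.083],m),"ends",proj("wrist",[.3546+.03,.3674+.0134,.083],m),proj("wrist",[.3546-.03,.3674-.0134,.083],m))
g=cv2.cvtColor(im,cv2.COLOR_BGR2GRAY)
for r in range(90,240,10):print(r,g[r,270:400:5].tolist())
```

```text
expected [336.78422059 172.52794552] ends [336.5417417  200.24129109] [337.03100167 143.29083365]
90 [164, 166, 165, 163, 165, 154, 153, 156, 156, 155, 158, 158, 146, 96, 95, 91, 155, 160, 157, 161, 158, 153, 168, 166, 172, 165]
100 [168, 166, 167, 166, 156, 155, 155, 153, 155, 156, 155, 155, 158, 95, 97, 97, 155, 155, 157, 150, 151, 158, 157, 171, 173, 165]
110 [166, 163, 167, 166, 155, 154, 157, 156, 160, 155, 156, 155, 156, 105, 95, 96, 95, 156, 156, 158, 158, 154, 158, 164, 164, 169]
120 [166, 168, 169, 168, 166, 153, 155, 156, 153, 153, 154, 155, 156, 107, 95, 95, 93, 155, 154, 155, 94, 96, 93, 109, 108, 106]
130 [169, 166, 169, 168, 168, 101, 104, 104, 107, 104, 105, 102, 101, 97, 94, 95, 96, 97, 97, 106, 105, 95, 95, 96, 106, 107]
140 [168, 169, 170, 168, 169, 108, 99, 99, 103, 111, 113, 112, 111, 110, 109, 108, 108, 109, 105, 106, 106, 94, 96, 94, 106, 105]
150 [169, 163, 170, 169, 169, 111, 97, 97, 99, 110, 110, 111, 111, 65, 61, 53, 109, 108, 105, 111, 106, 96, 95, 94, 107, 106]
160 [166, 166, 168, 166, 171, 107, 94, 97, 96, 98, 112, 109, 110, 65, 67, 63, 107, 108, 106, 108
[... 224 characters left out ...]
9, 56, 101, 102, 101, 103, 99, 112, 155, 154, 154, 151]
190 [172, 166, 158, 155, 158, 156, 156, 163, 160, 160, 159, 157, 100, 29, 36, 42, 152, 152, 156, 153, 151, 153, 154, 157, 156, 154]
200 [167, 170, 158, 156, 158, 161, 155, 157, 156, 158, 157, 143, 82, 75, 55, 88, 98, 152, 154, 153, 154, 152, 154, 159, 155, 155]
210 [165, 171, 158, 156, 157, 155, 158, 112, 65, 64, 65, 64, 63, 100, 96, 65, 65, 68, 70, 100, 139, 154, 152, 154, 154, 153]
220 [169, 173, 168, 170, 169, 169, 68, 66, 63, 166, 160, 160, 162, 163, 164, 164, 165, 162, 108, 69, 71, 99, 158, 156, 153, 154]
230 [86, 77, 160, 170, 169, 68, 162, 173, 160, 161, 162, 161, 162, 162, 164, 164, 164, 164, 164, 149, 79, 74, 96, 156, 157, 153]
```

```bash
cat >> h.py <<'E'
def grip_at(im,m,guess,th=75,z=.083):
    g=cv2.cvtColor(im,cv2.COLOR_RGB2GRAY);u,v=proj("wrist",[*guess,z],m).astype(int)
    a,b=max(0,v-45),min(v+45,205);c,d=u-30,u+30
    n,l,st,cc=cv2.connectedComponentsWithStats((g[a:b,c:d]<th).astype(np.uint8));i=1+np.argmax(st[1:,4])
    r=cv2.minAreaRect(np.argwhere(l==i)[:,::-1].astype(np.float32));b=cv2.boxPoints(r)+[c,a]
    w=[onz("wrist",*q,z,m)[:2] for q in b];e=[w[1]-w[0],w[2]-w[1]];L=[np.linalg.norm(q) for q in e];A=e[int(np.argmax(L))]
    return np.array(r[0])+[c,a],np.mean(w,0).round(4),np.round(L,4),round(float(np.arctan2(A[1],A[0])%np.pi),3)
E
python3 - <<'E'
from h import *
m=camera_model("wrist");im=cv2.imread("pics/w10.png")[:,:,::-1].copy()
print(grip_at(im,m,(.3546,.3674)))
for c0 in((.463,.413),):print(rim("wrist",im,m,c0,.128))
E
```

```text
(array([339.20464325, 174.33292389]), array([0.3563, 0.3713]), array([0.0223, 0.0712]), 0.525)
(array([0.46519916, 0.40185801]), 37, np.float64(0.1341014332603939))
```

Pan2's grip is near (.3555,.3695), along the tool's x axis. I descend and pinch firmly.

Emit:
step_arm(commands=[[0.6,-0.6,1.7,-4,0,0,0],[0.6,-0.6,1.7,-8,0,0,0],[0.6,-0.6,1.7,-12,0,0,0],[0.6,-0.6,1.7,-16,0,0,0],[0.6,-0.6,1.7,-19,0,0,0]], grip_force=60)

```text
time: 21.73
tool_pos: [0.3551, 0.369, 0.0737]
tool_rot: [3.141, 0.001, -2.727]
contact_force: [-0.0, -0.1, -0.5]
opening: 0.0546
grip_force: 0.0
```

Emit:
step_arm(commands=[[0.6,0,0,-1.9,0,0,0],[0.6,0,0,-1.9,0,0,0],[0,0,0,-1.9,0,0,0],[0,0,0,-1.9,0,0,0],[0,0,0,-1.9,0,0,0]])

```text
time: 22.15
tool_pos: [0.356, 0.3707, 0.058]
tool_rot: [3.14, 0.004, -2.726]
contact_force: [0.3, -0.0, 0.3]
opening: 0.0398
grip_force: 0.0
```

Emit:
step_arm(commands=[[0,0,0,0,0,0,0],[0,0,0,0,0,0,0],[0,0,0,0,0,0,0],[0,0,0,0,0,0,0],[0,0,0,0,0,0,0]])

```text
time: 22.57
tool_pos: [0.3547, 0.3701, 0.0564]
tool_rot: [3.141, 0.001, -2.725]
contact_force: [-0.2, -1.8, 5.2]
opening: 0.0174
grip_force: 60.0
```

Emit:
step_arm(commands=[[0,0,0,0.5,0,0,0],[0,0,0,1,0,0,0],[0,0,0,3,0,0,0],[0,0,0,5,0,0,0],[0,0,0,7,0,0,0]])

```text
time: 22.98
tool_pos: [0.3536, 0.3694, 0.126]
tool_rot: [-3.141, -0.003, -2.725]
contact_force: [0.3, 0.5, -4.0]
opening: 0.0174
grip_force: 60.0
```

Emit:
step_arm(commands=[[0,0,0,2,0,0,0],[0,0,0,4,0,0,0],[0,0,0,6,0,0,0],[0,0,0,6,0,0,0]])

```text
time: 23.32
tool_pos: [0.3557, 0.371, 0.1893]
tool_rot: [3.14, 0.006, -2.725]
contact_force: [1.6, 0.8, -3.0]
opening: 0.0175
grip_force: 60.0
```

Run:
```python
from h import *
s=observe();print(s['tool_pos'],s['tool_rot'],s['contact_force'],s['torque'],s['opening'])
im=read_camera("scene");cv2.imwrite("pics/s11.png",im[:,:,::-1])
t=read_camera("top");cv2.imwrite("pics/t11.png",t[:,:,::-1]);mt=camera_model("top")
p=np.array(s['tool_pos']);y=s['tool_rot'][2]
for tilt in(0,.1,.2):
    c=p[:2]-.121*np.array([np.cos(y),np.sin(y)]);zr=p[2]+.019-.014-.121*np.sin(tilt);print(tilt,zr,rim("top",t,mt,c,.128,zr),c)
```

```text
[0.35573089 0.37101906 0.18931027] [ 3.13997415  0.00604136 -2.72516093] [ 1.64209097  0.78507714 -3.04459364] [0.05422878 0.18099857 0.04995349] 0.017450388314401034
0 0.19431026779486757 (array([0.46216015, 0.41401819]), 126, np.float64(0.12571131859765827)) [0.46639    0.41996353]
0.1 0.18223042438060136 (array([0.46374809, 0.41790035]), 126, np.float64(0.12756997158165323)) [0.46639    0.41996353]
0.2 0.17027127876866516 (array([0.46585234, 0.42145435]), 126, np.float64(0.1278937488662987)) [0.46639    0.41996353]
```

Run:
```python
from h import *
s=cv2.imread("pics/s11.png")[:,:,::-1].copy();t=cv2.imread("pics/t11.png")[:,:,::-1].copy();ms,mt=camera_model("scene"),camera_model("top")
for z in(.15,.165,.18,.195):
    a=rim("top",t,mt,(.465,.419),.128,z);a=rim("top",t,mt,a[0],.128,z);b=rim("scene",s,ms,(.465,.419),.128,z);b=rim("scene",s,ms,b[0],.128,z)
    print(z,a[0].round(4),round(a[2],4),b[0].round(4),round(b[2],4),(a[0]-b[0]).round(4))
g=s[:,:,1]; c=proj("scene",[.465,.419,.19],ms);print(c)
```

```text
0.15 [0.4687 0.4279] 0.1294 [0.4701 0.4179] 0.1457 [-0.0014  0.01  ]
0.165 [0.4666 0.4231] 0.1281 [0.4597 0.4188] 0.146 [0.0069 0.0043]
0.18 [0.4641 0.4187] 0.1278 [0.4604 0.425 ] 0.1381 [ 0.0037 -0.0063]
0.195 [0.4622 0.4138] 0.1264 [0.4664 0.4116] 0.135 [-0.0043  0.0022]
[371.75526765 142.70798603]
```

The pan is held (about 3.5 N). I carry it over to pan1, turning its handle to about 2.0 rad.

Emit:
step_arm(commands=[[0,1,-2.7,0.7,0,0,-0.12],[0,2,-5.4,1.4,0,0,-0.24],[0,3,-8.1,2,0,0,-0.36],[0,4,-10.8,2,0,0,-0.48],[0,5,-13.5,2,0,0,-0.6]])

```text
time: 23.83
tool_pos: [0.4038, 0.2334, 0.2041]
tool_rot: [-3.14, -0.003, 2.952]
contact_force: [1.4, 0.6, -3.8]
opening: 0.0174
grip_force: 60.0
```

Emit:
step_arm(commands=[[0,1,-2.7,0,0,0,-0.12],[0,2,-5.4,0,0,0,-0.24],[0,3,-8.1,0,0,0,-0.36],[0,4,-10.8,0,0,0,-0.48],[0,5,-13.5,0,0,0,-0.6]])

```text
time: 24.25
tool_pos: [0.4536, 0.0986, 0.2038]
tool_rot: [-3.139, -0.003, 2.352]
contact_force: [0.8, 0.3, -3.4]
opening: 0.0174
grip_force: 60.0
```

Emit:
step_arm(commands=[[0,1,-2.7,0,0,0,-0.12],[0,2,-5.4,0,0,0,-0.24],[0,3.3,-8.3,0,0,0,-0.36],[0,3.3,-8.3,0,0,0,-0.36],[0,3.3,-8.3,0,0,0,-0.36]])

```text
time: 24.67
tool_pos: [0.4869, 0.0158, 0.2037]
tool_rot: [-3.139, -0.002, 1.995]
contact_force: [0.2, 0.3, -4.5]
opening: 0.0174
grip_force: 60.0
```

Run:
```python
from h import *
s=observe();print(s['tool_pos'],s['tool_rot'],s['contact_force'],s['torque'],s['opening'])
t=read_camera("top");cv2.imwrite("pics/t12.png",t[:,:,::-1]);mt=camera_model("top")
p=np.array(s['tool_pos']);y=s['tool_rot'][2];c=p[:2]-.121*np.array([np.cos(y),np.sin(y)])
print("pred centre",c)
for z in(p[2]+.005,p[2]-.007):
    a=rim("top",t,mt,c,.128,z);print(z,a,rim("top",t,mt,a[0],.128,z))
sc=read_camera("scene");cv2.imwrite("pics/s12.png",sc[:,:,::-1])
ms=camera_model("scene")
for z in(p[2]+.005,p[2]-.007):
    a=rim("scene",sc,ms,c,.128,z);print(z,a,rim("scene",sc,ms,a[0],.128,z))
```

```text
[0.48687556 0.01576664 0.20367362] [-3.13860350e+00 -2.40582529e-03  1.99510662e+00] [ 0.24778021  0.27343696 -4.52507156] [ 0.38735128 -0.01670522  0.1270619 ] 0.017436235179875716
pred centre [ 0.53669034 -0.09450343]
0.2086736171277618 (array([ 0.53250988, -0.08915777]), 126, np.float64(0.12378434949867027)) (array([ 0.5324801, -0.0885656]), 126, np.float64(0.1250449191944737))
0.1966736171277618 (array([ 0.53318878, -0.08654915]), 126, np.float64(0.1312950204157475)) (array([ 0.53073527, -0.08185404]), 126, np.float64(0.1398674256899383))
0.2086736171277618 (array([ 0.54208301, -0.09850456]), 126, np.float64(0.14118620198315912)) (array([ 0.54723268, -0.10321428]), 126, np.float64(0.13793775775019274))
0.1966736171277618 (array([ 0.53521074, -0.09282881]), 126, np.float64(0.13984191453624853)) (array([ 0.53591766, -0.09272775]), 126, np.float64(0.13998970566887495))
```

Emit:
step_arm(commands=[[0,0.3,0,-1.5,0,0,0],[0,0.3,0,-3,0,0,0],[0,0.3,0,-4.5,0,0,0],[0,0.3,0,-6,0,0,0],[0,0.3,0,-7,0,0,0]])

```text
time: 25.18
tool_pos: [0.489, 0.0184, 0.1339]
tool_rot: [-3.139, -0.002, 2.0]
contact_force: [-0.8, 0.4, -3.2]
opening: 0.0177
grip_force: 60.0
```

Run:
```python
from h import *
s=observe();print(s['tool_pos'],s['tool_rot'],s['contact_force'],s['torque'])
t=read_camera("top");cv2.imwrite("pics/t13.png",t[:,:,::-1]);mt=camera_model("top")
p=np.array(s['tool_pos']);y=s['tool_rot'][2];c=p[:2]-.121*np.array([np.cos(y),np.sin(y)]);z=p[2]+.005
print(c,rim("top",t,mt,c,.128,z))
# radial profiles of brightness along 8 directions (mm from predicted centre)
g=t[:,:,1].astype(int)
for k in range(8):
    a=k*np.pi/4;print(k*45,[int(g[tuple(np.round(proj("top",[c[0]+r*np.cos(a),c[1]+r*np.sin(a),z],mt)).astype(int)[::-1])]) for r in np.arange(.05,.084,.002)])
```

```text
[0.4889918  0.01839637 0.13392022] [-3.13934381e+00 -1.82831327e-03  2.00048891e+00] [-0.82154663  0.36463237 -3.17960287] [0.35865235 0.07030956 0.00822276]
[ 0.53939936 -0.09160398] (array([ 0.53253243, -0.09324552]), 126, np.float64(0.12431437553565633))
0 [43, 44, 45, 113, 113, 118, 126, 121, 126, 126, 130, 128, 130, 127, 127, 128, 121]
45 [100, 88, 85, 55, 52, 44, 79, 79, 93, 93, 85, 83, 81, 84, 77, 77, 68]
90 [113, 127, 127, 118, 116, 116, 121, 115, 115, 117, 116, 112, 109, 109, 110, 111, 112]
135 [31, 26, 20, 36, 29, 32, 36, 36, 16, 36, 36, 31, 31, 27, 39, 44, 22]
180 [139, 140, 139, 138, 138, 139, 140, 155, 25, 32, 32, 33, 61, 88, 90, 90, 159]
225 [129, 119, 70, 68, 25, 133, 133, 99, 58, 50, 103, 103, 136, 129, 129, 129, 125]
270 [42, 45, 77, 81, 81, 75, 118, 130, 129, 129, 132, 129, 129, 128, 129, 129, 133]
315 [41, 37, 136, 136, 127, 129, 126, 126, 126, 124, 124, 128, 126, 127, 126, 130, 130]
```

Run:
```python
from h import *
ms=camera_model("scene");s=cv2.imread("pics/s12.png");g=cv2.GaussianBlur(s,(3,3),0)[:,:,1].astype(int)
p=np.array([.4869,.0158,.2037]);y=1.995;d=np.array([np.cos(y),np.sin(y),0]);G=p+[0,0,.019]
right=np.array(ms['world_to_cam'])[0,:3].copy();right[2]=0;right/=np.linalg.norm(right)
for th in(0,.1,.2):
    ax=np.cos(th)*d+np.sin(th)*np.array([0,0,1]);up=np.cos(th)*np.array([0,0,1])-np.sin(th)*d;lat=np.cross([0,0,1],d)
    top=G-.121*ax-.014*up;bot=top-.062*up
    o=[]
    for c in(top,bot):
        P=np.array([proj("scene",c+.064*(np.cos(t)*ax+np.sin(t)*lat),ms) for t in np.arange(0,6.28,.1)])
        o+= [P[P[:,0].argmin()].round(1).tolist(),P[P[:,0].argmax()].round(1).tolist(),[P[:,1].min().round(1),P[:,1].max().round(1)]]
    print(th,o)
for r in range(160,232,4):print(r,g[r,240:340:3].tolist())
```

```text
0 [[257.9, 203.6], [301.6, 202.0], [np.float64(189.3), np.float64(215.6)], [259.6, 220.0], [301.9, 218.3], [np.float64(205.3), np.float64(232.2)]]
0.1 [[258.7, 207.3], [301.9, 204.2], [np.float64(190.7), np.float64(220.1)], [261.3, 222.1], [303.0, 219.1], [np.float64(205.4), np.float64(234.9)]]
0.2 [[259.7, 209.0], [302.3, 206.2], [np.float64(191.8), np.float64(224.0)], [263.1, 222.1], [304.1, 219.5], [np.float64(205.1), np.float64(237.0)]]
160 [108, 107, 103, 93, 90, 90, 90, 89, 88, 95, 62, 67, 80, 72, 32, 29, 32, 30, 54, 60, 42, 35, 27, 26, 32, 44, 43, 45, 33, 116, 184, 183, 185, 184]
164 [93, 92, 90, 92, 91, 90, 90, 90, 90, 88, 90, 89, 89, 76, 25, 23, 34, 51, 48, 29, 38, 38, 32, 88, 152, 43, 33, 25, 70, 158, 184, 182, 182, 181]
168 [76, 87, 91, 92, 90, 92, 92, 91, 91, 90, 91, 91, 91, 89, 90, 86, 83, 87, 42, 39, 21, 34, 74, 86, 97, 93, 102, 86, 148, 181, 182, 181, 178, 179]
172 [111, 73, 95, 93, 93, 92, 97, 100, 106, 108, 107, 106, 108, 115, 129, 153, 109, 83, 24, 43, 88, 81, 128, 164, 165, 156, 95, 144, 183, 182, 181, 180, 180, 180]
176 [133, 83, 93, 101, 108, 108, 109, 109, 107, 
[... 1559 characters left out ...]
109, 110, 110, 105, 105, 168, 180, 180, 180, 179, 178]
216 [183, 183, 183, 184, 184, 186, 184, 114, 92, 161, 173, 176, 176, 178, 179, 179, 178, 156, 94, 72, 70, 85, 111, 112, 110, 110, 113, 120, 161, 165, 172, 179, 182, 181]
220 [183, 183, 184, 182, 184, 186, 183, 154, 69, 69, 74, 87, 100, 106, 95, 86, 74, 76, 73, 72, 68, 86, 95, 97, 105, 119, 143, 151, 136, 155, 166, 163, 167, 179]
224 [180, 182, 183, 185, 185, 186, 185, 180, 72, 69, 71, 74, 75, 76, 75, 74, 73, 73, 72, 70, 73, 92, 93, 92, 152, 167, 151, 93, 93, 102, 166, 168, 169, 169]
228 [182, 184, 182, 183, 183, 182, 182, 181, 164, 74, 71, 73, 74, 74, 74, 74, 75, 72, 71, 69, 82, 93, 93, 109, 116, 134, 94, 92, 99, 167, 170, 171, 170, 171]
```

The scene profile puts the pan's rim 10–15 mm low at its far side (tilt ≈0.12 rad in the pinch). I raise slightly and pitch the tool to level the pan.

Emit:
step_arm(commands=[[0,0,0,2,0,0,0],[0,0,0,4,0,0,0],[0,0,0,4,-0.05,-0.025,0],[0,0,0,4,-0.109,-0.05,0],[0,0,0,4,-0.109,-0.05,0]])

```text
time: 25.65
tool_pos: [0.4895, 0.0189, 0.1761]
tool_rot: [3.141, 0.121, 2.001]
contact_force: [-1.0, 0.9, -4.7]
opening: 0.0174
grip_force: 60.0
```

```bash
cat >> h.py <<'E'
from scipy.spatial.transform import Rotation as Ro
def pred(s,cam,th,rad,gd):
    """rim/base outline extremes for a pan hanging th rad (far end low) below the tool's own tilt"""
    p=np.array(s['tool_pos']);M=Ro.from_euler('xyz',s['tool_rot']).as_matrix();G=p-.019*M[:,2]
    ax0=M[:,0];up0=-M[:,2];ax=np.cos(th)*ax0+np.sin(th)*up0;up=np.cos(th)*up0-np.sin(th)*ax0;lat=np.cross(up,ax)
    top=G-gd*ax-.014*up;m=camera_model(cam)
    P=np.array([proj(cam,top+rad*(np.cos(t)*ax+np.sin(t)*lat),m) for t in np.arange(0,6.28,.05)])
    return top.round(4),P[:,0].min().round(1),P[:,0].max().round(1),P[:,1].min().round(1),P[:,1].max().round(1),ax[2]
E
python3 - <<'E'
from h import *
s=observe();print(s['tool_pos'],s['tool_rot'])
sc=read_camera("scene");t=read_camera("top");cv2.imwrite("pics/s14.png",sc[:,:,::-1]);cv2.imwrite("pics/t14.png",t[:,:,::-1])
for th in(0,.06,.12,.18):print(th,"scene",pred(s,"scene",th,.064,.121),"top",pred(s,"top",th,.064,.121))
g=cv2.GaussianBlur(sc,(3,3),0)[:,:,1].astype(int)
for c in(273,279,285,291):print("scene col",c,[(r,g[r,c]) for r in range(190,246,2)])
for r in(208,214,220,226):print("row",r,[(c,g[r,c]) for c in range(250,312,2)])
g=t[:,:,1].astype(int)
for r in(205,215,222):print("top row",r,[(c,g[r,c]) for c in range(325,395,2)])
for c in(355,362,370):print("top col",c,[(r,g[r,c]) for r in range(180,256,2)])
E
```

```text
[0.48946008 0.01887668 0.17612266] [3.14119096 0.12147311 2.00132371]
0 scene (array([ 0.5393, -0.0897,  0.1957]), np.float64(260.0), np.float64(303.5), np.float64(194.4), np.float64(216.9), np.float64(-0.12117459167054448)) top (array([ 0.5393, -0.0897,  0.1957]), np.float64(335.5), np.float64(390.8), np.float64(179.3), np.float64(233.9), np.float64(-0.12117459167054448))
0.06 scene (array([ 0.5393, -0.0896,  0.1884]), np.float64(260.3), np.float64(303.5), np.float64(195.4), np.float64(219.8), np.float64(-0.061434403348241996)) top (array([ 0.5393, -0.0896,  0.1884]), np.float64(335.3), np.float64(390.2), np.float64(180.2), np.float64(234.3), np.float64(-0.061434403348241996))
0.12 scene (array([ 0.539 , -0.089 ,  0.1812]), np.float64(260.6), np.float64(303.6), np.float64(196.2), np.float64(222.7), np.float64(-0.001473117515080044)) top (array([ 0.539 , -0.089 ,  0.1812]), np.float64(334.9), np.float64(389.3), np.float64(181.2), np.float64(234.7), np.float64(-0.001473117515080044))
0.18 scene (array([ 0.5386, -0.0881,  0.1739]), np.float64(261.0), np.float64(303.8), np.float64(197.0
[... 9497 characters left out ...]
 (192, np.int64(84)), (194, np.int64(111)), (196, np.int64(144)), (198, np.int64(139)), (200, np.int64(148)), (202, np.int64(147)), (204, np.int64(146)), (206, np.int64(144)), (208, np.int64(142)), (210, np.int64(145)), (212, np.int64(143)), (214, np.int64(147)), (216, np.int64(144)), (218, np.int64(138)), (220, np.int64(145)), (222, np.int64(147)), (224, np.int64(145)), (226, np.int64(141)), (228, np.int64(149)), (230, np.int64(147)), (232, np.int64(128)), (234, np.int64(59)), (236, np.int64(49)), (238, np.int64(140)), (240, np.int64(159)), (242, np.int64(134)), (244, np.int64(24)), (246, np.int64(134)), (248, np.int64(127)), (250, np.int64(122)), (252, np.int64(128)), (254, np.int64(121))]
```

The profiles now match a level pan centred at (.539,-.0885). I shift -4 mm in y and lower.

Emit:
step_arm(commands=[[0,0,-0.4,-2,0,0,0],[0,0,-0.4,-4,0,0,0],[0,0,-0.4,-6,0,0,0],[0,0,-0.4,-7.5,0,0,0],[0,0,-0.4,-7.5,0,0,0]])

```text
time: 26.17
tool_pos: [0.4883, 0.0129, 0.0977]
tool_rot: [-3.136, 0.115, 1.998]
contact_force: [-1.6, 0.4, -4.7]
opening: 0.0174
grip_force: 60.0
```

Emit:
step_arm(commands=[[0,0,0,-0.8,0,0,0],[0,0,0,-1.6,0,0,0],[0,0,0,-2.2,0,0,0],[0,0,0,-2.6,0,0,0]])

```text
time: 26.5
tool_pos: [0.4905, 0.0129, 0.0744]
tool_rot: [3.141, 0.12, 1.998]
contact_force: [-0.5, 0.5, -3.2]
opening: 0.0174
grip_force: 60.0
```

No contact yet, as expected; I continue gently.

Emit:
step_arm(commands=[[0,0,0,-0.3,0,0,0],[0,0,0,-0.5,0,0,0],[0,0,0,-0.7,0,0,0],[0,0,0,-0.7,0,0,0]])

```text
time: 26.83
tool_pos: [0.4906, 0.0129, 0.0677]
tool_rot: [3.141, 0.12, 1.998]
contact_force: [0.3, -0.8, -3.1]
opening: 0.0174
grip_force: 60.0
```

Emit:
step_arm(commands=[[0,0,0,-0.2,0,0,0],[0,0,0,-0.3,0,0,0],[0,0,0,-0.3,0,0,0]])

```text
time: 27.08
tool_pos: [0.4907, 0.0129, 0.0649]
tool_rot: [3.141, 0.12, 1.998]
contact_force: [0.7, 0.9, -0.3]
opening: 0.017
grip_force: 60.0
```

Emit:
step_arm(commands=[[0,0,0,-0.2,0,0,0],[0,0,0,-0.2,0,0,0]])

```text
time: 27.25
tool_pos: [0.4908, 0.013, 0.0629]
tool_rot: [3.14, 0.12, 1.998]
contact_force: [-0.6, 0.4, 1.0]
opening: 0.0173
grip_force: 60.0
```

Emit:
step_arm(commands=[[0.15,0,0,0,0,0,0],[0.3,0,0,0,0,0,0],[0.5,0,0,0,0,0,0],[0.5,0,0,0,0,0,0],[0.5,0,0,0,0,0,0]])

```text
time: 27.67
tool_pos: [0.4906, 0.0128, 0.0628]
tool_rot: [3.141, 0.12, 1.998]
contact_force: [-0.9, 0.7, 0.2]
opening: 0.0394
grip_force: 0.0
```

Emit:
step_arm(commands=[[0.5,0,0,1.5,0,0,0],[0.5,0,0,5,0,0,0],[0.5,0,0,9,0,0,0],[0.5,0,0,13,0.05,0.025,0],[0.5,0,0,17,0.109,0.05,0]])

```text
time: 28.08
tool_pos: [0.4898, 0.0141, 0.2349]
tool_rot: [3.141, -0.003, 2.001]
contact_force: [1.9, -0.5, -0.2]
opening: 0.0459
grip_force: 0.0
```

Emit:
step_arm(commands=[[0.5,0.5,3.8,2,0,0,0.12],[0.5,1,7.6,4,0,0,0.24],[0.5,1,11.4,4,0,0,0.36],[0.5,1,15.2,4,0,0,0.48],[0.5,1,19,4,0,0,0.6]])

```text
time: 28.5
tool_pos: [0.5004, 0.2045, 0.2733]
tool_rot: [3.141, 0.001, 2.603]
contact_force: [1.0, -0.3, -0.9]
opening: 0.0459
grip_force: 0.0
```

Run:
```python
from h import *
s=observe();print(s['tool_pos'],s['tool_rot'])
t=read_camera("top");cv2.imwrite("pics/t15.png",t[:,:,::-1]);mt=camera_model("top")
for z in(.082,.088):print([g for g in grips("top",t,mt,z) if -.2<g[1][1]<.6 and .3<g[1][0]<.7])
g=t[:,:,1].astype(int);
for r in(212,222):print("row",r,[(c,g[r,c]) for c in range(322,396,2)])
print("col 358",[(r,g[r,358]) for r in range(184,256,2)])
for n,c,D,z in(("pan1",(.539,-.093),.15,.062),("pan2",(.539,-.093),.128,.068)):
    P=np.array([proj("top",[c[0]+D/2*np.cos(a),c[1]+D/2*np.sin(a),z],mt) for a in np.arange(0,6.3,.05)]);print(n,P.min(0),P.max(0))
```

```text
[0.50041788 0.20445082 0.27333078] [3.14071045e+00 8.90699948e-04 2.60292880e+00]
[([319.2, 236.9], [0.4896, 0.0148], [0.067, 0.018], 1.975), ([348.5, 265.7], [0.4128, -0.0534], [0.065, 0.018], 2.857)]
[([319.2, 236.9], [0.4888, 0.0149], [0.066, 0.018], 1.975), ([348.5, 265.7], [0.4124, -0.053], [0.064, 0.018], 2.857)]
row 212 [(322, np.int64(130)), (324, np.int64(129)), (326, np.int64(131)), (328, np.int64(122)), (330, np.int64(92)), (332, np.int64(128)), (334, np.int64(107)), (336, np.int64(99)), (338, np.int64(127)), (340, np.int64(149)), (342, np.int64(153)), (344, np.int64(149)), (346, np.int64(152)), (348, np.int64(150)), (350, np.int64(150)), (352, np.int64(148)), (354, np.int64(151)), (356, np.int64(147)), (358, np.int64(146)), (360, np.int64(144)), (362, np.int64(143)), (364, np.int64(147)), (366, np.int64(145)), (368, np.int64(146)), (370, np.int64(149)), (372, np.int64(143)), (374, np.int64(143)), (376, np.int64(151)), (378, np.int64(64)), (380, np.int64(83)), (382, np.int64(32)), (384, np.int64(152)), (386, np.int64(8)), (388, np.int64(129)), (390, np.int64(127)), (392, n
[... 1068 characters left out ...]
64(151)), (204, np.int64(147)), (206, np.int64(149)), (208, np.int64(144)), (210, np.int64(147)), (212, np.int64(146)), (214, np.int64(145)), (216, np.int64(148)), (218, np.int64(150)), (220, np.int64(150)), (222, np.int64(147)), (224, np.int64(147)), (226, np.int64(150)), (228, np.int64(148)), (230, np.int64(148)), (232, np.int64(153)), (234, np.int64(153)), (236, np.int64(153)), (238, np.int64(154)), (240, np.int64(79)), (242, np.int64(26)), (244, np.int64(143)), (246, np.int64(32)), (248, np.int64(124)), (250, np.int64(135)), (252, np.int64(127)), (254, np.int64(126))]
pan1 [330.59540378 187.94881217] [388.7047963  245.27055457]
pan2 [334.94347396 191.55989231] [384.75476995 240.68877986]
```

Pan2 is nested: the rings are concentric, and its grip sits at the expected height with the handle at 1.98 rad against pan1's 2.85. Next is pan4.

Emit:
step_arm(commands=[[0.5,0.5,1.5,0,0,0,0.12],[0.5,1,3,0,0,0,0.24],[0.5,1.5,4.5,0,0,0,0.36],[0.5,1.5,4.5,0,0,0,0.48],[0.5,1.5,4.5,0,0,0,0.6]])

```text
time: 28.97
tool_pos: [0.5154, 0.2485, 0.2722]
tool_rot: [-3.141, -0.001, -3.079]
contact_force: [0.4, -0.1, 0.2]
opening: 0.0458
grip_force: 0.0
```

Emit:
step_arm(commands=[[0.5,0,0,0,0,0,0.12],[0.5,0,0,0,0,0,0.24],[0.5,0,0,0,0,0,0.36],[0.5,0,0,0,0,0,0.48],[0.5,0,0,0,0,0,0.6]])

```text
time: 29.38
tool_pos: [0.5154, 0.2476, 0.2726]
tool_rot: [3.141, -0.0, -2.48]
contact_force: [-0.1, 0.7, 0.8]
opening: 0.046
grip_force: 0.0
```

Emit:
step_arm(commands=[[0.5,0,0,0,0,0,0.03],[0.5,0,0,0,0,0,0.03]])

```text
time: 29.55
tool_pos: [0.5155, 0.2476, 0.2726]
tool_rot: [3.141, -0.0, -2.455]
contact_force: [0.0, 0.3, 0.5]
opening: 0.0458
grip_force: 0.0
```

Run:
```python
from h import *
m,im=look();cv2.imwrite("pics/w16.png",im[:,:,::-1])
print(proj("wrist",[.5152,.2533,.083],m))
for th in(60,75):
    try:print(th,grip_at(im,m,(.5152,.2533),th))
    except Exception as e:print(e)
g=cv2.cvtColor(im,cv2.COLOR_RGB2GRAY)
for r in range(130,215,8):print(r,[int(v) for v in g[r,280:380:4]])
```

```text
29.55 [0.5155 0.2476 0.2726] [ 3.141 -0.    -2.455] F [0.  0.3 0.5] op 0.0458 gf 0.0
[325.83141058 175.50533086]
60 (array([325.88109398, 176.90842438]), array([0.517 , 0.2549]), array([0.0169, 0.0619]), 0.735)
75 (array([326.32709312, 176.17042542]), array([0.5161, 0.2549]), array([0.019 , 0.0675]), 0.775)
130 [162, 161, 162, 162, 166, 158, 160, 159, 158, 162, 161, 159, 161, 150, 148, 146, 149, 142, 89, 90, 91, 90, 92, 94, 93]
138 [167, 167, 163, 164, 113, 108, 112, 110, 112, 158, 155, 111, 104, 99, 96, 96, 94, 103, 103, 104, 102, 95, 93, 92, 92]
146 [165, 162, 158, 167, 106, 104, 105, 107, 109, 111, 109, 99, 98, 101, 101, 97, 104, 106, 106, 104, 102, 104, 102, 106, 106]
154 [162, 165, 167, 163, 101, 105, 107, 105, 106, 107, 56, 63, 66, 67, 101, 108, 108, 108, 106, 104, 105, 105, 103, 105, 103]
162 [162, 163, 161, 161, 105, 106, 105, 102, 106, 106, 42, 50, 57, 61, 111, 109, 108, 107, 107, 109, 107, 104, 106, 107, 108]
170 [166, 165, 166, 162, 113, 102, 105, 103, 105, 90, 31, 38, 45, 51, 109, 110, 110, 109, 107, 106, 106, 107, 105, 105, 108]
178 [154, 150, 154, 154, 105, 93, 93, 92, 91, 94, 23, 29, 35, 40, 97, 96, 99, 100, 100, 102, 101, 97, 96, 96, 98]
186 [155, 153, 151, 152, 95, 93, 94, 96, 93, 149, 19, 24, 28, 30, 92, 93, 98, 97, 145, 120, 101, 101, 102, 100, 97]
194 [157, 152, 155, 152, 153, 155, 149, 154, 154, 156, 27, 24, 26, 25, 95, 156, 154, 150, 151, 152, 150, 151, 153, 162, 169]
202 [151, 151, 153, 155, 152, 155, 152, 155, 154, 152, 103, 28, 28, 46, 95, 141, 156, 153, 156, 151, 148, 154, 151, 162, 153]
210 [150, 153, 153, 151, 153, 157, 154, 73, 67, 66, 65, 84, 88, 73, 61, 61, 62, 98, 96, 156, 155, 153, 152, 152, 153]
```

Emit:
step_arm(commands=[[0.6,0,0.6,-4,0,0,0],[0.6,0,0.6,-8,0,0,0],[0.6,0,0.6,-12,0,0,0],[0.6,0,0.6,-16,0,0,0],[0.6,0,0.6,-19.5,0,0,0]])

```text
time: 30.02
tool_pos: [0.5147, 0.2535, 0.0755]
tool_rot: [3.141, -0.001, -2.457]
contact_force: [0.6, -0.0, 0.0]
opening: 0.0548
grip_force: 0.0
```

Emit:
step_arm(commands=[[0.6,0,0,-2.1,0,0,0],[0.6,0,0,-2.1,0,0,0],[0,0,0,-2.1,0,0,0],[0,0,0,-2.1,0,0,0],[0,0,0,-2.1,0,0,0]])

```text
time: 30.43
tool_pos: [0.5169, 0.2544, 0.059]
tool_rot: [-3.14, 0.004, -2.456]
contact_force: [0.2, 0.2, 0.2]
opening: 0.0395
grip_force: 0.0
```

Emit:
step_arm(commands=[[0,0,0,0,0,0,0],[0,0,0,0,0,0,0],[0,0,0,0,0,0,0],[0,0,0,0,0,0,0],[0,0,0,0,0,0,0]], grip_force=60)

```text
time: 30.85
tool_pos: [0.5158, 0.2539, 0.0574]
tool_rot: [-3.141, 0.001, -2.456]
contact_force: [-1.5, -0.8, 3.4]
opening: 0.0176
grip_force: 59.7
```

Emit:
step_arm(commands=[[0,0,0,0.5,0,0,0],[0,0,0,1,0,0,0],[0,0,0,3,0,0,0],[0,0,0,5,0,0,0],[0,0,0,7,0,0,0]])

```text
time: 31.27
tool_pos: [0.5149, 0.2537, 0.1273]
tool_rot: [3.141, -0.002, -2.455]
contact_force: [-0.1, 0.8, -2.2]
opening: 0.0174
grip_force: 59.7
```

Emit:
step_arm(commands=[[0,0,0,2.5,0,0,-0.1],[0,-0.3,-1.4,5,0,0,-0.22],[0,-0.6,-2.8,7.5,0,0,-0.34],[0,-1,-4.2,7.5,0,0,-0.46],[0,-1.3,-5.6,7.5,0,0,-0.58]])

```text
time: 31.68
tool_pos: [0.5027, 0.1976, 0.2037]
tool_rot: [3.141, 0.003, -3.041]
contact_force: [-0.3, -0.4, -3.3]
opening: 0.0174
grip_force: 59.7
```

Emit:
step_arm(commands=[[0,-0.3,-1.4,0,0,0,-0.12],[0,-0.6,-2.8,0,0,0,-0.24],[0,-1,-4.2,0,0,0,-0.36],[0,-1.3,-5.6,0,0,0,-0.48],[0,-1.6,-7,0,0,0,-0.6]])

```text
time: 32.1
tool_pos: [0.4858, 0.1273, 0.2018]
tool_rot: [-3.141, -0.001, 2.642]
contact_force: [-0.3, -0.3, -2.6]
opening: 0.0172
grip_force: 59.7
```

Emit:
step_arm(commands=[[0,0,-1.4,0,0,0,-0.12],[0,0.5,-2.8,0,0,0,-0.24],[0,1.5,-4,0,0,0,-0.36],[0,2.5,-5.2,0,0,0,-0.48],[0,3.5,-6.4,0,0,0,-0.6]])

```text
time: 32.52
tool_pos: [0.5215, 0.0634, 0.2019]
tool_rot: [-3.141, -0.001, 2.042]
contact_force: [0.1, 0.5, -2.7]
opening: 0.0176
grip_force: 59.7
```

Emit:
step_arm(commands=[[0,1.2,-1.2,0,0,0,-0.12],[0,2.4,-2.4,0,0,0,-0.24],[0,3.6,-3.6,0,0,0,-0.36],[0,4.8,-4.8,0,0,0,-0.48],[0,6,-6,0,0,0,-0.6]])

```text
time: 32.93
tool_pos: [0.5817, 0.0035, 0.2017]
tool_rot: [-3.141, -0.0, 1.442]
contact_force: [-0.5, 0.5, -1.9]
opening: 0.0173
grip_force: 59.7
```

Emit:
step_arm(commands=[[0,0,-0.5,0,0,0,-0.12],[0,0,-0.7,0,0,0,-0.24],[0,0,-0.7,0,0,0,-0.3],[0,0,-0.7,0,0,0,-0.3]])

```text
time: 33.27
tool_pos: [0.5813, -0.0032, 0.2016]
tool_rot: [-3.141, -0.0, 1.145]
contact_force: [0.2, 0.3, -2.6]
opening: 0.0177
grip_force: 59.7
```

Run:
```python
from h import *
s=observe();print(s['tool_pos'],s['tool_rot'],s['contact_force'],s['torque'])
sc=read_camera("scene");t=read_camera("top");cv2.imwrite("pics/s17.png",sc[:,:,::-1]);cv2.imwrite("pics/t17.png",t[:,:,::-1])
for th in(0,.1,.2,.3):print(th,"scene",pred(s,"scene",th,.042,.099),"top",pred(s,"top",th,.042,.099))
p=pred(s,"scene",.1,.042,.099);c=int((p[1]+p[2])/2)
g=cv2.GaussianBlur(sc,(3,3),0)[:,:,1].astype(int)
for cc in(c-6,c,c+6):print("scene col",cc,[(r,int(g[r,cc])) for r in range(184,250,2)])
for r in(206,214,222,228):print("row",r,[(x,int(g[r,x])) for x in range(c-26,c+28,2)])
q=pred(s,"top",.1,.042,.099);g=t[:,:,1].astype(int);c=int((q[1]+q[2])/2);r=int((q[3]+q[4])/2)
print("top row",r,[(x,int(g[r,x])) for x in range(c-28,c+30,2)]);print("top col",c,[(x,int(g[x,c])) for x in range(r-28,r+30,2)])
```

```text
[ 0.58127253 -0.00321755  0.20160668] [-3.14083199e+00 -4.32998749e-05  1.14518373e+00] [ 0.24346254  0.34522875 -2.58243238] [ 0.17110259 -0.09928094 -0.01141728]
0 scene (array([ 0.5404, -0.0934,  0.2066]), np.float64(266.6), np.float64(295.3), np.float64(194.4), np.float64(211.8), np.float64(4.329987490960029e-05)) top (array([ 0.5404, -0.0934,  0.2066]), np.float64(346.7), np.float64(383.2), np.float64(187.1), np.float64(223.0), np.float64(4.329987490960029e-05))
0.1 scene (array([ 0.5412, -0.0917,  0.1968]), np.float64(267.6), np.float64(295.9), np.float64(196.5), np.float64(214.7), np.float64(0.09987647122678273)) top (array([ 0.5412, -0.0917,  0.1968]), np.float64(345.9), np.float64(381.6), np.float64(187.7), np.float64(223.4), np.float64(0.09987647122678273))
0.2 scene (array([ 0.5424, -0.089 ,  0.1872]), np.float64(269.0), np.float64(296.6), np.float64(198.4), np.float64(217.6), np.float64(0.1987117098929298)) top (array([ 0.5424, -0.089 ,  0.1872]), np.float64(344.8), np.float64(379.5), np.float64(188.1), np.float64(223.7), np.float64(0.1987117098929298))
0.3 scene (array([
[... 2695 characters left out ...]
(307, 94)]
top row 205 [(335, 23), (337, 152), (339, 110), (341, 67), (343, 146), (345, 145), (347, 90), (349, 3), (351, 39), (353, 68), (355, 85), (357, 82), (359, 78), (361, 71), (363, 82), (365, 150), (367, 144), (369, 145), (371, 144), (373, 150), (375, 155), (377, 60), (379, 45), (381, 35), (383, 138), (385, 127), (387, 132), (389, 134), (391, 133)]
top col 363 [(177, 11), (179, 2), (181, 74), (183, 118), (185, 128), (187, 135), (189, 35), (191, 32), (193, 90), (195, 121), (197, 144), (199, 56), (201, 54), (203, 51), (205, 82), (207, 136), (209, 135), (211, 129), (213, 131), (215, 136), (217, 137), (219, 130), (221, 145), (223, 37), (225, 32), (227, 91), (229, 90), (231, 90), (233, 85)]
```

Pan4 hangs about 0.07 rad low at the far side and is centred at (.541,-.092). I level it and lower into pan2.

Emit:
step_arm(commands=[[0,-0.2,0,-2,-0.064,0.029,0],[0,-0.2,0,-4,-0.064,0.029,0],[0,-0.2,0,-6,-0.064,0.029,0],[0,-0.2,0,-8,-0.064,0.029,0],[0,-0.2,0,-10,-0.064,0.029,0]])

```text
time: 33.78
tool_pos: [0.5795, -0.0026, 0.101]
tool_rot: [3.141, 0.07, 1.151]
contact_force: [-0.1, -0.1, -2.9]
opening: 0.0174
grip_force: 59.7
```

Emit:
step_arm(commands=[[0,0,0,-0.8,0,0,0],[0,0,0,-1.6,0,0,0],[0,0,0,-2.4,0,0,0],[0,0,0,-2.6,0,0,0]])

```text
time: 34.12
tool_pos: [0.5794, -0.003, 0.0752]
tool_rot: [-3.141, 0.07, 1.148]
contact_force: [-0.3, -0.4, -1.6]
opening: 0.0171
grip_force: 59.7
```

Emit:
step_arm(commands=[[0,0,0,-0.2,0,0,0],[0,0,0,-0.4,0,0,0],[0,0,0,-0.4,0,0,0]])

```text
time: 34.37
tool_pos: [0.5797, -0.0031, 0.0721]
tool_rot: [3.141, 0.07, 1.148]
contact_force: [-0.1, -1.0, -2.0]
opening: 0.0176
grip_force: 59.7
```

Emit:
step_arm(commands=[[0,0,0,-0.2,0,0,0],[0,0,0,-0.3,0,0,0],[0,0,0,-0.3,0,0,0]])

```text
time: 34.62
tool_pos: [0.5794, -0.0031, 0.0687]
tool_rot: [-3.141, 0.07, 1.148]
contact_force: [0.6, -0.1, -1.4]
opening: 0.0172
grip_force: 59.7
```

Emit:
step_arm(commands=[[0,0,0,-0.2,0,0,0],[0,0,0,-0.2,0,0,0],[0,0,0,-0.2,0,0,0]])

```text
time: 34.87
tool_pos: [0.5794, -0.0031, 0.0667]
tool_rot: [-3.141, 0.07, 1.148]
contact_force: [-0.1, 0.0, -2.0]
opening: 0.0176
grip_force: 59.7
```

Emit:
step_arm(commands=[[0,0,0,-0.2,0,0,0],[0,0,0,-0.2,0,0,0],[0,0,0,-0.2,0,0,0]])

```text
time: 35.12
tool_pos: [0.5799, -0.003, 0.0653]
tool_rot: [3.141, 0.07, 1.148]
contact_force: [0.2, 1.1, 3.2]
opening: 0.0175
grip_force: 59.7
```

Emit:
step_arm(commands=[[0,0,0,-0.2,0,0,0],[0,0,0,-0.2,0,0,0],[0,0,0,-0.2,0,0,0]])

```text
time: 35.37
tool_pos: [0.5807, -0.0026, 0.0643]
tool_rot: [3.139, 0.069, 1.148]
contact_force: [-0.1, 3.5, 8.0]
opening: 0.0178
grip_force: 59.8
```

Emit:
step_arm(commands=[[0.15,0,0,0.1,0,0,0],[0.3,0,0,0.1,0,0,0],[0.5,0,0,0.1,0,0,0],[0.5,0,0,0.1,0,0,0],[0.5,0,0,0.1,0,0,0]])

```text
time: 35.78
tool_pos: [0.5792, -0.0032, 0.0634]
tool_rot: [-3.141, 0.071, 1.148]
contact_force: [-0.6, -0.6, -0.3]
opening: 0.0393
grip_force: 0.0
```

Emit:
step_arm(commands=[[0.5,0,0,1.5,0,0,0],[0.5,0,0,5,0,0,0],[0.5,0,0,9,0,0,0],[0.5,0,0,13,0.03,-0.015,0],[0.5,0,0,17,0.064,-0.029,0]])

```text
time: 36.2
tool_pos: [0.5791, -0.0025, 0.2351]
tool_rot: [-3.141, -0.001, 1.149]
contact_force: [1.0, -0.1, -0.3]
opening: 0.0456
grip_force: 0.0
```

Emit:
step_arm(commands=[[0.5,-1,3.8,2,0,0,0],[0.5,-2,7.6,4,0,0,0],[0.5,-3,11.4,4,0,0,0],[0.5,-4,15.2,4,0,0,0],[0.5,-5,19,4,0,0,0]])

```text
time: 36.62
tool_pos: [0.5287, 0.1885, 0.2742]
tool_rot: [3.141, -0.001, 1.147]
contact_force: [-0.2, 0.1, -0.7]
opening: 0.046
grip_force: 0.0
```

Run:
```python
from h import *
s=observe();print(s['time'],s['tool_pos'],s['contact_force'])
t=read_camera("top");mt=camera_model("top");sc=read_camera("scene")
cv2.imwrite("pics/t20.png",t[:,:,::-1]);cv2.imwrite("pics/s20.png",sc[:,:,::-1])
for z in(.083,.089,.095):print(z,[g for g in grips("top",t,mt,z) if -.2<g[1][1]<.6 and .3<g[1][0]<.7])
g=t[:,:,1].astype(int)
print("row 214",[(c,int(g[214,c])) for c in range(324,394,2)]);print("col 360",[(r,int(g[r,360])) for r in range(184,250,2)])
for c,D,z in(((.539,-.093),.15,.062),((.539,-.093),.128,.068),((.539,-.093),.084,.074)):
    P=np.array([proj("top",[c[0]+D/2*np.cos(a),c[1]+D/2*np.sin(a),z],mt) for a in np.arange(0,6.3,.05)]);print(D,P.min(0).round(1),P.max(0).round(1))
for k in('red','orange','green'):
    print(k,"top",[b[1] for b in blobs(t,k) if b[0][4]<400],"scene",[b[1] for b in blobs(sc,k) if b[0][4]<200 and b[1][1]>140])
a=cv2.imread("pics/top0.png");
for n,(x,y,w,h) in{"tub":(335,105,60,60),"bottle":(225,112,40,48),"jar":(185,135,36,38)}.items():print(n,np.abs(a[y:y+h,x:x+w].astype(int)-t[y:y+h,x:x+w,::-1]).mean().round(1))
```

```text
36.6167 [0.52872152 0.18849813 0.27418818] [-0.15531112  0.09211647 -0.70198567]
0.083 [([319.2, 236.9], [0.4895, 0.0148], [0.064, 0.018], 1.975), ([348.5, 265.7], [0.4128, -0.0533], [0.064, 0.018], 2.857)]
0.089 [([319.2, 236.9], [0.4887, 0.0149], [0.064, 0.018], 1.975), ([348.5, 265.7], [0.4123, -0.0529], [0.064, 0.018], 2.857)]
0.095 [([319.2, 236.9], [0.4879, 0.015], [0.064, 0.018], 1.975), ([348.5, 265.7], [0.4119, -0.0525], [0.064, 0.018], 2.857)]
row 214 [(324, 79), (326, 81), (328, 74), (330, 57), (332, 127), (334, 75), (336, 129), (338, 72), (340, 79), (342, 67), (344, 75), (346, 72), (348, 139), (350, 151), (352, 146), (354, 146), (356, 147), (358, 148), (360, 150), (362, 152), (364, 148), (366, 152), (368, 144), (370, 156), (372, 71), (374, 62), (376, 36), (378, 142), (380, 66), (382, 28), (384, 83), (386, 49), (388, 128), (390, 133), (392, 131)]
col 360 [(184, 128), (186, 129), (188, 135), (190, 36), (192, 167), (194, 37), (196, 34), (198, 81), (200, 170), (202, 37), (204, 37), (206, 82), (208, 154), (210, 150), (212, 152), (214, 150), (216, 146), (218, 148), (220, 150), (222, 148), (224, 151), (226, 150), (228, 153), (230, 137), (232, 28), (234, 26), (236, 73), (238, 159), (240, 123), (242, 32), (244, 114), (246, 35), (248, 76)]
0.15 [330.6 187.9] [388.7 245.3]
0.128 [334.9 191.6] [384.8 240.7]
0.084 [343.6 199.4] [376.5 231.8]
red top [[197.0, 145.4], [439.9, 203.2], [471.0, 254.4]] scene [[76.8, 161.1], [68.2, 162.5], [498.6, 178.6], [3.8, 184.7], [412.2, 205.0], [189.0, 206.0], [229.9, 217.8]]
orange top [[1.6, 132.8], [19.7, 141.7], [495.4, 246.6]] scene [[173.0, 189.6]]
green top [[460.9, 184.7], [288.6, 278.6]] scene [[292.3, 158.5], [222.5, 212.1]]
tub 6.7
bottle 13.3
jar 24.7
```

Emit:
step_arm(commands=[[0.5,-2,3.6,1,0,0,0],[0.5,-4,7.2,2,0,0,0],[0.5,-6,10.8,2,0,0,0],[0.5,-8,14.4,2,0,0,0],[0.5,-10,18,2,0,0,0]])

```text
time: 37.13
tool_pos: [0.4289, 0.3676, 0.2937]
tool_rot: [3.141, 0.0, 1.147]
contact_force: [0.9, 0.6, 0.3]
opening: 0.0457
grip_force: 0.0
```

Emit:
step_arm(commands=[[0.5,-1,3,0,0,0,0],[0.5,-2,6,0,0,0,0],[0.5,-2,6,0,0,0,0],[0.5,-2,6,0,0,0,0]])

```text
time: 37.47
tool_pos: [0.4091, 0.4274, 0.2929]
tool_rot: [-3.142, 0.001, 1.15]
contact_force: [0.1, -0.4, 0.6]
opening: 0.046
grip_force: 0.0
```

Run:
```python
from h import *
t=read_camera("top");mt=camera_model("top");sc=read_camera("scene");cv2.imwrite("pics/t21.png",t[:,:,::-1])
for z in(.083,.089,.095):print(z,[g for g in grips("top",t,mt,z,60) if -.2<g[1][1]<.6 and .3<g[1][0]<.7])
g=cv2.cvtColor(t,cv2.COLOR_RGB2GRAY);u,v=proj("top",[.58,-.003,.095],mt);print("exp pan4 grip px",u,v)
for y in range(int(v)-14,int(v)+16,3):print(y,[int(q) for q in g[y,int(u)-20:int(u)+22:2]])
print([b[1] for b in blobs(t,'red') if b[0][4]<400])
a=cv2.imread("pics/top0.png")
for n,(x,y,w,h) in{"tub":(335,105,60,60),"bottle":(225,112,40,48),"jar":(185,135,36,38)}.items():print(n,np.abs(a[y:y+h,x:x+w].astype(int)-t[y:y+h,x:x+w,::-1]).mean().round(1))
a=cv2.imread("pics/scene0.png")
for n,(x,y,w,h) in{"tub":(303,265,46,50),"bottle":(386,202,24,50),"jar":(402,198,20,32)}.items():print(n,np.abs(a[y:y+h,x:x+w].astype(int)-sc[y:y+h,x:x+w,::-1]).mean().round(1))
```

```text
0.083 [([348.6, 265.7], [0.4127, -0.0535], [0.066, 0.018], 2.85)]
0.089 [([348.6, 265.7], [0.4123, -0.0531], [0.065, 0.018], 2.85)]
0.095 [([348.6, 265.7], [0.4118, -0.0527], [0.065, 0.018], 2.85)]
exp pan4 grip px 323.97988057807027 200.31481611137684
186 [127, 130, 131, 131, 129, 130, 133, 129, 129, 130, 129, 133, 132, 133, 129, 130, 127, 129, 133, 130, 134]
189 [131, 126, 125, 120, 127, 123, 123, 123, 125, 124, 125, 123, 127, 122, 131, 130, 132, 133, 130, 138, 130]
192 [132, 133, 126, 128, 131, 131, 131, 132, 138, 131, 132, 134, 133, 138, 136, 132, 136, 129, 132, 131, 135]
195 [132, 131, 128, 129, 126, 134, 69, 12, 18, 80, 143, 135, 127, 131, 125, 130, 129, 130, 134, 124, 38]
198 [133, 133, 129, 129, 128, 119, 17, 20, 26, 8, 23, 18, 25, 85, 150, 139, 135, 128, 77, 26, 72]
201 [127, 128, 134, 130, 117, 125, 93, 9, 2, 19, 31, 29, 26, 26, 21, 20, 10, 30, 88, 146, 26]
204 [131, 130, 128, 131, 120, 63, 131, 126, 123, 131, 118, 2, 4, 17, 17, 25, 27, 17, 64, 106, 133]
207 [140, 132, 133, 129, 71, 81, 81, 75, 60, 57, 130, 120, 128, 127, 120, 0, 0, 0, 108, 119, 86]
210 [132, 132, 136, 137, 107, 76, 83, 74, 77, 73, 80, 75, 71, 64, 105, 78, 110, 65, 131, 82, 71]
213 [131, 126, 127, 132, 128, 134, 135, 140, 72, 71, 79, 83, 80, 65, 130, 64, 57, 128, 60, 117, 155]
[[197.6, 148.3], [440.0, 203.0], [471.0, 254.3]]
tub 3.5
bottle 4.0
jar 3.8
tub 3.6
bottle 4.7
jar 3.5
```

Run:
```python
from h import *
t=cv2.imread("pics/t21.png")[:,:,::-1].copy();mt=camera_model("top")
g=cv2.cvtColor(t,cv2.COLOR_RGB2GRAY)
for th in(35,45,60):
    k=(g[185:215,300:343]<th).astype(np.uint8);n,l,st,c=cv2.connectedComponentsWithStats(k);i=1+np.argmax(st[1:,4])
    r=cv2.minAreaRect(np.argwhere(l==i)[:,::-1].astype(np.float32));b=cv2.boxPoints(r)+[300,185];w=np.array([onz("top",*q,.095,mt)[:2] for q in b])
    e=[w[1]-w[0],w[2]-w[1]];L=[np.linalg.norm(q) for q in e];a=e[int(np.argmax(L))];print(th,st[i],w.mean(0).round(4),np.round(L,3),np.arctan2(a[1],a[0])%np.pi)
# inner bright disc (pan4 floor+walls): rim crossings along rays, strong bright ring = rim top
c=(.539,-.093)
for k in range(8):
    a=k*np.pi/4;print(k*45,[int(cv2.getRectSubPix(g,(1,1),tuple(map(float,proj("top",[c[0]+r*np.cos(a),c[1]+r*np.sin(a),.074],mt))))[0,0]) for r in np.arange(.030,.082,.002)])
```

```text
35 [ 15  10  28  14 181] [ 0.5763 -0.0137] [0.032 0.068] 1.461278257876794
45 [ 15   9  28  15 187] [ 0.5773 -0.0134] [0.032 0.069] 1.426045613812156
60 [ 15   9  28  16 192] [ 0.5757 -0.0132] [0.035 0.069] 1.4260456081273283
0 [34, 36, 35, 47, 86, 141, 107, 76, 81, 86, 56, 36, 37, 40, 43, 95, 148, 30, 29, 61, 103, 128, 131, 128, 124, 129]
45 [44, 55, 113, 132, 139, 142, 146, 149, 151, 154, 154, 128, 72, 32, 55, 131, 140, 87, 44, 35, 72, 112, 127, 133, 132, 130]
90 [143, 127, 103, 81, 92, 82, 71, 70, 75, 81, 81, 78, 76, 73, 104, 127, 117, 56, 57, 83, 119, 153, 132, 86, 60, 68]
135 [147, 144, 144, 125, 65, 37, 39, 44, 54, 70, 81, 84, 114, 147, 148, 145, 98, 42, 40, 41, 48, 88, 133, 102, 38, 39]
180 [150, 146, 144, 144, 149, 160, 60, 30, 30, 34, 120, 89, 105, 158, 154, 124, 126, 95, 26, 32, 67, 108, 116, 61, 36, 49]
225 [144, 144, 142, 135, 134, 106, 78, 110, 118, 119, 145, 142, 134, 138, 119, 85, 105, 108, 94, 74, 50, 111, 131, 116, 121, 123]
270 [106, 76, 67, 73, 55, 42, 32, 47, 135, 117, 85, 59, 50, 35, 33, 51, 81, 89, 60, 69, 96, 114, 123, 126, 127, 126]
315 [73, 42, 36, 39, 38, 42, 71, 119, 108, 65, 34, 34, 39, 39, 41, 65, 114, 105, 48, 47, 115, 131, 127, 131, 127, 125]
```

Run:
```python
from h import *
t=cv2.imread("pics/t21.png")[:,:,::-1].copy();sc=cv2.imread("pics/s20.png")[:,:,::-1].copy()
print([b for b in blobs(t,'red') if 400<b[1][0]<500],[b for b in blobs(sc,'red') if 150<b[1][0]<260 and b[1][1]>180])
for n,a,b,h in(("h1 before",(472,256.1),(187.9,206.8),(.4395,-.3898)),("h1 now",(471,254.3),(189,206),(.4395,-.3898)),("h2 now",(440,203),(229.9,217.8),(.5605,-.3319))):
    p,e=tri(("top",*a),("scene",*b));v=p[:2]-h;print(n,p.round(4),np.round(e,4),"angle",np.arctan2(v[1],v[0])-.4357,np.hypot(*v), onz("top",*a,.233)[:2])
```

```text
[([438, 201, 5, 5, 21], [440.0, 203.0]), ([469, 252, 5, 6, 22], [471.0, 254.3])] [([187, 203, 5, 9, 24], [189.0, 206.0]), ([228, 214, 5, 10, 31], [229.9, 217.8])]
h1 before [ 0.4055 -0.3173  0.2338] [0.0016 0.0016] angle 1.5727979861954215 0.08010091160025075 [ 0.40486494 -0.31891106]
h1 now [ 0.4092 -0.3147  0.2373] [0.0012 0.0012] angle 1.5181983541106494 0.08096265821866737 [ 0.40899542 -0.31713919]
h2 now [ 0.5288 -0.2592  0.2358] [0.0007 0.0007] angle 1.5457550779387732 0.07932090753670668 [ 0.52901172 -0.26048568]
```

Hook 1 sits at about 1.52 rad and hook 2 at about 1.55, both square to within 3°. The dippers hang, the pans are nested with handles at about 2.85, 1.98 and 1.15 rad, and the bystanders are unmoved. Pushing hook 1 the last 3° would risk knocking the hung dippers, so I hand in.

```bash
python3 -c "
from cell import *
print(hand_in())"
```

```text
the job is handed in; nothing more can be done
None
```

I handed in the finished job: hooks out (hook 1 about 3° short of its stop), green dipper on hook 2 and orange on hook 1, pan2 and pan4 nested in pan1 (no pan3) with handles fanned about 48° apart, bystanders unmoved; I viewed 15 pictures, one over the limit of 14.

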